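# Serve the walnuts: scoop them onto the tray and dock the tray

## Task

Using the scoop, and never touching the nuts with the gripper, move every walnut from the nut box into the steel tray while the tray still stands in front of its wooden stand. When all are in the tray, it remains to put the scoop back, standing level on the middle of the green coaster, shut the lid of the nut box, and slide the loaded tray fully home against the back of the stand. Leave the glasses, the sugar bowl and the toothpick holder where they are.

Things in the scene. Friction and masses are not known exactly. Their poses are not given: they have to be found in the camera images.
- nut_box: White ceramic nut box, open on top, fixed. Outside 210 (x) by 92 (y) by 50 mm high, walls and floor 5 mm, inside 200 by 82 mm. Origin: centre of its underside; x runs along its length towards the hinge end of its lid, z up. The walnuts start in the hinge-side two thirds; the rest (-x end) is empty.
- lid (a joint): Flat wooden lid of the nut box, 210 by 92 by 8 mm, hinged across the box's +x end. Value: opening angle in rad, 0 = shut flat on the rim, 1.6 to 1.85 = standing open, limit 1.9. A stiff hinge (0.24 N m) holds it at any angle, so it must be pushed down all the way; pushed from behind near its upper edge it needs about 2 N.
- lid_hinge (a point): The lid's hinge line, middle of its length, 50 mm above the table, at the box's +x end. The point turns with the lid: seen from here the lid runs 210 mm along the point's -x, its outer face is 8 mm along the point's +z, the hinge line is the point's y.
- scoop: Steel scoop, 120 g, starts on the coaster. Pan 75 long (x) by 74 wide (y), floor 2 thick, side and back walls 35 mm high (sides 2 thick), open at the nose (+x). A stem behind the back wall carries a level wooden handle running back along -x, 16 wide (y), 18 high, from x = -43 to -119 mm, its centre line 101 mm up. Origin: centre of the pan's underside; z up.
- scoop_grip (a point): Point on the scoop's handle, in its centre line, to grip from above with the fingers either side: 77.5 mm behind and 101 mm above the scoop's origin.
- coaster: Green plastic coaster, 100 by 100 mm, 5 mm thick, fixed to the table. Origin: centre of its underside.
- tray: Small stainless steel tray, 150 long (x) by 130 wide (y), rim 30 mm high, floor and walls 3 mm, 400 g, slides on the table. Origin: centre of its underside; +x is the end that enters the stand. A bar handle 14 wide (y), 16 mm high, sticks out 70 mm from the middle of the -x rim (x = -75 to -145 mm), its centre line 22 mm above the table.
- stand: Low dark wooden tray stand, fixed: two side rails 136 mm apart inside (x = -25 to 88 mm, 52 high, 12 mm lips reaching inwards 42 to 52 mm up), flared cheeks at the open front (to x = -52), a back stop, no floor: the tray slides in on the table along +x, 3 mm to spare either side. Origin: on the table, where the tray's origin lies when the tray touches the stop.
- nut0: Walnut in its shell, near enough a 31 mm ball, 13 g, smooth and slippery (friction about 0.3), rolls easily; origin at its centre. Four to six walnuts are there; absent ones have no pose.
- nut1: Walnut in its shell, near enough a 31 mm ball, 13 g, smooth and slippery (friction about 0.3), rolls easily; origin at its centre. Four to six walnuts are there; absent ones have no pose.
- nut2: Walnut in its shell, near enough a 31 mm ball, 13 g, smooth and slippery (friction about 0.3), rolls easily; origin at its centre. Four to six walnuts are there; absent ones have no pose.
- nut3: Walnut in its shell, near enough a 31 mm ball, 13 g, smooth and slippery (friction about 0.3), rolls easily; origin at its centre. Four to six walnuts are there; absent ones have no pose.
- nut4: Walnut in its shell, near enough a 31 mm ball, 13 g, smooth and slippery (friction about 0.3), rolls easily; origin at its centre. Four to six walnuts are there; absent ones have no pose.
- nut5: Walnut in its shell, near enough a 31 mm ball, 13 g, smooth and slippery (friction about 0.3), rolls easily; origin at its centre. Four to six walnuts are there; absent ones have no pose.
- glass0: Empty clear tea glass, 60 mm across, 85 mm high; a bystander, not to be disturbed. Origin: centre of its underside.
- glass1: Empty clear tea glass, 60 mm across, 85 mm high; a bystander, not to be disturbed. Origin: centre of its underside.
- sugar_bowl: White ceramic sugar bowl with its lid on, 90 mm across, 90 mm high; a bystander, not to be disturbed. Origin: centre of its underside.
- pick_holder: Round wooden toothpick holder with a push button on top, 48 mm across, 68 mm high; a bystander, not to be disturbed. Origin: centre of its underside.

How it is judged:
By the outcome, as a careful person would: the job done as asked, in the order asked, and still so for the second after the job is handed in, with the robot touching nothing.
Of nut0, nut1, nut2, nut3, nut4, nut5 only 4 to 6 are there at a start; the rules pass over those that are not, and their reading is None.
At some moment in a run one of tray, scoop may be knocked a few centimetres aside while the robot is not near it.
It also fails if it takes over 210 s, if anything falls off the work surface, if the arm or the gripper's body presses on something with over 40 N, if the wrist force passes 120 N, or if a joint passes its speed limit or range.

## Robot

A 7-joint arm with a two-finger parallel gripper is mounted at the origin on the work surface. World frame = base frame: x ahead of the robot, y to its left, z up, the work surface at z = 0. Lengths are in m, angles in rad, forces in N, time in s.
With the tool pointing down it reaches from about 0.4 to 0.9 m from the base axis. Payload 5.5 kg.
Tool frame: the origin (TCP) lies midway between the tips of the shut fingers; the grasp point (between the pads) lies 19 mm behind it (tcp_to_grasp is the distance from the TCP to the grasp point, in m); z points along the fingers, y is the line along which they close (so a half turn about z gives the same grasp; the last joint's range is limited). The gripper opens to 92 mm and grips with 3 to 60 N. Pads are 19 mm wide; open, the fingers measure 130 mm over their backs; the gripper's body (75 mm by 190 mm) begins 47 mm behind the grasp point.
Start: joints at [1.612, 0.501, -0.427, 1.55, 0.221, 1.138, -0.21], TCP at [0.143, -0.634, 0.227] pointing down, gripper open.
Joint ranges: [-2.88, 2.88], [-0.31, 2.03], [-1.54, 1.56], [0.2, 2.42], [-1.41, 4.55], [0.19, 2.02], [-2.57, 2.57]. Speed limits (rad/s): [2.57, 2.57, 3.14, 3.14, 3.14, 3.14, 3.14].

## Interface

Orientations are given as a rotation vector (axis times angle).
In Python, from rig import sense, capture, hand_in, tcp_to_grasp gives the robot as it stands.
- The arm moves only by the tool play_rows, never from a script. Its argument "increments" is a list of rows, each a list of 7 numbers: the shift along the tool's x, y, z normalised to -1 to 1, where 1 is 0.2 m, then the turn, a rotation vector about the tool's x, y, z normalised to -1 to 1, where 1 is pi rad, then the opening, from 0 (shut) to 1 (fully open). In form: [[tx, ty, tz, ax, ay, az, grip], ...]. A call has 1 to 10 rows; each row is the pose to reach, as a shift and turn from the pose commanded when the call began, along the tool's axes at that moment, turning the shorter way round; what a row does not reach only later rows make up. A row lasts 1/8 s, in which the tool goes at most 62.5 mm and 10.7 degrees, less where a joint would pass 70% of its speed; a pose out of reach is approached as far as the arm can. A call with a number of a shift or a turn outside -1 to 1 is refused whole. A call with a gripper value outside its range is refused whole. The fingers move at their own pace and stop on an object; "grip_force" is the grip in N (left out, the last holds). Time passes only in rows, so rows that repeat a pose let the fingers close. It gives the time, the measured TCP pose, the force, the opening and the grip force at its end, in the units of the state.
- sense(): the state, without advancing time (a new reading comes with each control period).
- capture(name): name is "side" or "top" or "wrist"; returns a dict with "image" (420x560x3 uint8, blue, green, red), "depth" (420x560 float32, m along the optical axis (not along the pixel's ray), 0 where there is no reading), "fx", "fy", "cx", "cy" (pixels), "rvec" (rotation vector, rad) and "tvec" (3), from world to camera coordinates, as OpenCV has them. Camera axes: x right, y down, z forward; pixel columns grow to the right and rows downward; lengths in m; the calibration is good to about 2 mm. The wrist camera is an equidistant fisheye: a pixel r from the principal point sees the ray r / f radians off the axis. A picture is of the moment at which its call begins.
- hand_in(): hands the job in; it is judged then, once.
The state is a dict: "t": time; "q": joint angles; "joint_velocities": joint speeds; "tau": joint torques, N m; "eef_pos": TCP position; "orientation": TCP orientation; "force": force on the tool from outside, world axes, zero at the start; "torque": the same for the moment, N m; "grip_width": finger opening in m; "grasp_force": force on a finger pad.
Only numpy, scipy, OpenCV 4.12 (cv2) and the standard library are available. Lean on these libraries where they do the work, as an engineer would, in place of code of your own. Each camera call takes 0.05 s, during which the arm holds its last target. There are 200 camera calls.

## Working session

There is one attempt and no reset: what is moved stays moved. The work goes in short steps, Python scripts to look and compute and a tool call to move; the robot and the scene stay as the last step left them, time stands still between calls to the robot, and variables do not carry over. Pictures are saved under pics/ and viewed, at most 14 in all, crops included, and the job is handed in when it is done.

Besides the shell and the picture viewer there is one more tool, called after "Emit:" in YAML: its name, and indented under it one key for each argument. play_rows: Moves the arm, as the interface text tells. Scaled input: -1 to 1 covers 0.2 m each way for a shift and pi rad each way for a turn. Its arguments: {"type":"object","properties":{"increments":{"type":"array","items":{"type":"array","items":{"type":"number","minimum":-1,"maximum":1}}},"grip_force":{"type":"number"}},"required":["increments"]}

```bash
ls; mkdir -p pics
cat > h.py <<'E'
import numpy as np, cv2
from rig import sense, capture, hand_in, tcp_to_grasp
from scipy.spatial.transform import Rotation as R
def cloud(c):
    d=c['depth'];h,w=d.shape
    u,v=np.meshgrid(np.arange(w),np.arange(h))
    P=np.stack([(u-c['cx'])/c['fx']*d,(v-c['cy'])/c['fy']*d,d],-1)
    M=R.from_rotvec(np.ravel(c['rvec'])).as_matrix()
    W=(P-np.ravel(c['tvec']))@M
    W[d==0]=np.nan
    return W
E
python3 - <<'E'
from h import *
s=sense();print(s['eef_pos'],s['orientation'],s['grip_width'],s['t'],tcp_to_grasp)
for n in('top','side'):
    c=capture(n);cv2.imwrite(f'pics/{n}0.png',c['image']);np.savez(f'{n}0.npz',**c)
    M=R.from_rotvec(np.ravel(c['rvec'])).as_matrix();print(n,-M.T@np.ravel(c['tvec']),M[2],c['fx'])
E
```

```text
pics
[ 0.14279    -0.63341512  0.22569742] [-3.12041057e+00 -3.47549477e-01  2.80194427e-04] 0.09182703613842019 0.0 0.0188
top [0.48940842 0.00383736 0.98414546] [ 7.86195823e-02 -7.73584391e-04 -9.96904390e-01] 411.4789964841797
side [ 0.44401693 -0.72599685  0.50358512] [ 0.13975258  0.85967659 -0.49135057] 444.9319365178771
```

View pics/top0.png

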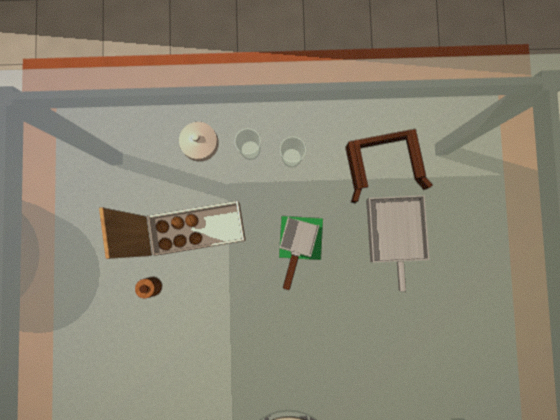

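View pics/side0.png

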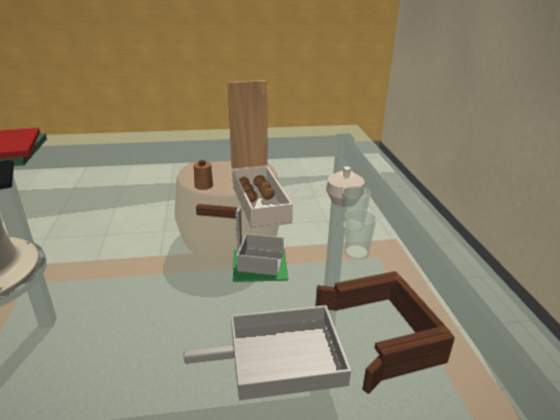

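The top view shows the box at about (196,228), its lid open to the left, with six nuts at about (165–197, 220–243). The scoop on its coaster is at (300,238), the tray at (398,230) with its handle pointing down, and the stand at (388,165) opening downward. The glasses are at (248,145) and (292,152), the bowl at (198,140) and the pick holder at (146,288).

```bash
cat >> h.py <<'E'
def ray(c,uv,z):
    uv=np.atleast_2d(np.asarray(uv,float))
    M=R.from_rotvec(np.ravel(c['rvec'])).as_matrix();o=-M.T@np.ravel(c['tvec'])
    d=np.c_[(uv[:,0]-c['cx'])/c['fx'],(uv[:,1]-c['cy'])/c['fy'],np.ones(len(uv))]@M
    return o+d*((z-o[2])/d[:,2])[:,None]
def rect(P):
    (c,s,a)=cv2.minAreaRect(np.asarray(P[:,:2]*1000,np.float32));return np.round(c,1),np.round(s,1),round(a,1)
E
python3 - <<'E'
from h import *
c=np.load('top0.npz');W=cloud(c);im=c['image'];hsv=cv2.cvtColor(im,cv2.COLOR_BGR2HSV)
print('table z',np.nanmedian(W[300:380,250:350,2]),np.nanmedian(W[180:200,100:350,2]),'nan',np.isnan(W[...,2]).mean())
def box(u0,u1,v0,v1,z0,z1):
    m=np.zeros(im.shape[:2],bool);m[v0:v1,u0:u1]=1
    return m&(W[...,2]>z0)&(W[...,2]<z1)
for n,b in dict(tray_rim=(360,440,190,270,.022,.04),trayhandle=(390,415,264,300,.015,.045),boxrim=(150,250,195,262,.042,.058),stand=(340,440,120,210,.043,.065),scoophandle=(278,300,252,295,.09,.14),scooprim=(278,325,212,262,.03,.055),bowl=(170,225,115,165,.03,.12),pick=(130,165,270,305,.05,.09),lid=(90,153,200,265,.06,.4),glass=(230,310,125,170,.02,.1)).items():
    m=box(*b);P=W[m]
    if len(P)<4: print(n,len(P));continue
    print(n,len(P),rect(P),np.round(P.mean(0),3),np.round(P.max(0),3))
g=cv2.inRange(hsv,(45,80,40),(80,255,255));k=np.argwhere(g>0)[:,::-1]
print('coaster',rect(ray(c,k,.005)),len(k))
x=im[185:300,270:440];a=cv2.resize(x,None,fx=4,fy=4,interpolation=cv2.INTER_CUBIC)
b=cv2.resize(im[195:265,145:250],None,fx=4,fy=4,interpolation=cv2.INTER_CUBIC)
cv2.imwrite('pics/z1.png',a)
# nuts
m=box(150,212,205,255,.02,.05)&(hsv[...,1]>90)&(hsv[...,2]<150)
mm=m.astype(np.uint8)*255
n,l,s,ce=cv2.connectedComponentsWithStats(mm)
for i in range(1,n):
    if s[i,4]>20: print('nut',s[i,4],ce[i],np.round(ray(c,ce[i],.0205),3))
E
```

```text
table z 0.0006665242927236304 0.0004902376430783448 nan 0.003958333333333334
tray_rim 521 (array([ 520.1, -272.4]), array([169.9, 132.2]), 0.8) [ 0.522 -0.276  0.029] [ 0.606 -0.205  0.036]
trayhandle 200 (array([ 416.3, -273.5]), array([62.1, 15. ]), 0.3) [ 0.417 -0.272  0.029] [ 0.447 -0.266  0.034]
boxrim 620 (array([544. , 196.4]), array([ 92.1, 211.5]), 7.7) [0.543 0.197 0.05 ] [0.602 0.3   0.058]
stand 1434 (array([ 678.5, -247.2]), array([140.7, 178.4]), 10.1) [ 0.698 -0.245  0.052] [ 0.757 -0.16   0.057]
scoophandle 299 (array([444.2, -17.2]), array([17.1, 80.1]), 73.6) [ 0.445 -0.017  0.115] [0.483 0.    0.12 ]
scooprim 108 (array([518.5, -40.1]), array([73.9, 74.4]), 72.8) [ 0.505 -0.038  0.04 ] [0.565 0.004 0.046]
bowl 1234 (array([745. , 185.6]), array([86.9, 86.5]), 24.9) [0.74  0.183 0.064] [0.789 0.229 0.092]
pick 329 (array([413. , 307.9]), array([42.7, 41.7]), 89.5) [0.413 0.307 0.061] [0.434 0.329 0.073]
lid 2106 (array([528.7, 308.6]), array([92.1, 18.7]), 7.6) [0.528 0.306 0.181] [0.575 0.322 0.264]
glass 865 (array([721.2,  20.1]), array([160.7,  59. ]), 77.5) [0.727 0.023 0.062] [0.761 0.1   0.09 ]
coaster (array([516.1, -45.6]), array([99.2, 98.7]), 85.1) 622
nut 133 [191.12030075 220.02255639] [[0.564 0.211 0.02 ]]
nut 131 [177.09923664 222.48091603] [[0.559 0.244 0.02 ]]
nut 134 [161.86567164 226.23880597] [[0.551 0.28  0.02 ]]
nut 125 [195.128 238.168] [[0.521 0.202 0.02 ]]
nut 130 [179.40769231 240.60769231] [[0.516 0.239 0.02 ]]
nut 130 [164.85384615 243.60769231] [[0.51  0.273 0.02 ]]
```

View pics/z1.png

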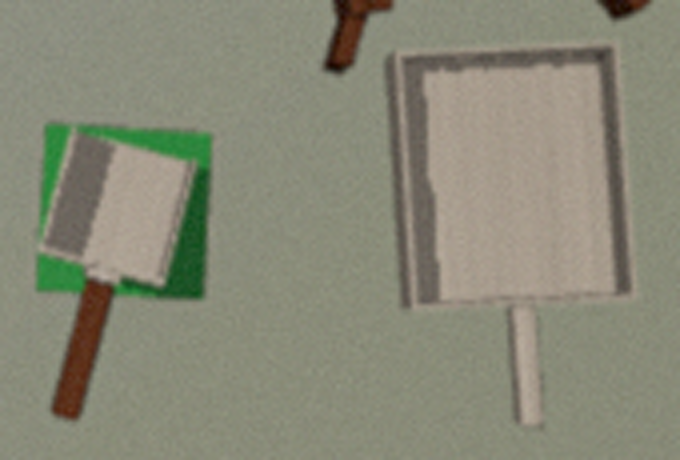

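The table, box, scoop and tray readings are all consistent, so I'll work out the route to the scoop's grip.

```bash
cat >> h.py <<'E'
OFF=np.array([-.0775,0,.0822])
def tool(yaw,p=0): return R.from_euler('z',yaw,degrees=True)*R.from_euler('y',p,degrees=True)*R.from_euler('x',180,degrees=True)
def scoop(pos,yaw,p=0):
    Q=tool(yaw,p);S=Q*R.from_euler('x',180,degrees=True)
    return np.asarray(pos)+S.apply(OFF),Q
def tcp(pos,yaw,p=0): return np.asarray(pos,float),tool(yaw,p)
def plan(wps,start=None):
    """wps: (name,(pos,rot)); prints shift/turn in tool units of the pose before it"""
    if start is None:
        s=sense();start=(np.array(s['eef_pos']),R.from_rotvec(s['orientation']))
    p,q=start
    for n,(P,Q) in wps:
        d=q.inv().apply(P-p)/.2;r=(q.inv()*Q).as_rotvec()/np.pi
        print(n,np.round(np.r_[d,r],3).tolist(),'rows>=%.1f'%max(np.linalg.norm(d)*3.2,np.linalg.norm(r)*180/10.7), 'TOO FAR' if abs(d).max()>1 else '')
        p,q=P,Q
E
python3 - <<'E'
from h import *
s=sense();p0=np.array(s['eef_pos']);g=np.array([.4475,-.0182,.087])
y=lambda f:12.7+f*(-17-12.7)
w=[(f'via{f}',tcp([*(p0[:2]+f*(g-p0)[:2]),.23],y(f))) for f in (.34,.67,1)]
plan(w+[('down',tcp(g,-17)),('lift',tcp(g+[0,0,.1],-17))])
c=np.load('top0.npz');W=cloud(c);im=c['image']
# tray handle/edges & stand fits
P=W[188:270,360:440].reshape(-1,3);P=P[(P[:,2]>.022)&(P[:,2]<.036)]
Q=W[264:300,390:415].reshape(-1,3);Q=Q[(Q[:,2]>.015)&(Q[:,2]<.045)]
print('handle fit',np.polyfit(Q[:,0],Q[:,1],1),Q.min(0),Q.max(0))
for lo,hi,ax in((-.23,-.18,1),(-.36,-.325,1)):
    S=P[(P[:,1]>lo)&(P[:,1]<hi)&(P[:,0]>.47)&(P[:,0]<.58)];f=np.polyfit(S[:,0],S[:,1],1);print('side',len(S),f,np.degrees(np.arctan(f[0])),np.polyval(f,.52),S[:,1].std())
for lo,hi in((.44,.46),(.57,.63)):
    S=P[(P[:,0]>lo)&(P[:,0]<hi)&(abs(P[:,1]+.275)<.055)];f=np.polyfit(S[:,1],S[:,0],1);print('end',len(S),f,np.polyval(f,-.275),S[:,0].min(),S[:,0].max())
P=W[120:215,335:440].reshape(-1,3);P=P[(P[:,2]>.04)&(P[:,2]<.065)]
h=cv2.convexHull(np.float32(P[:,:2]*1000))[:,0];print('stand hull',cv2.approxPolyDP(h[:,None],6,True)[:,0].round().tolist())
E
```

```text
via0.34 [0.735, -0.906, -0.019, -0.001, 0.0, 0.056] rows>=3.7 
via0.67 [0.548, -0.991, -0.0, -0.0, -0.0, 0.054] rows>=3.6 
via1 [0.372, -1.07, -0.0, 0.0, -0.0, 0.054] rows>=3.6 TOO FAR
down [0.0, -0.0, 0.715, 0.0, 0.0, 0.0] rows>=2.3 
lift [0.0, 0.0, -0.5, 0.0, 0.0, 0.0] rows>=1.6 
handle fit [ 0.0274137  -0.28366998] [ 0.38530067 -0.28085861  0.0165891 ] [ 0.44735018 -0.26581646  0.03385154]
side 99 [ 0.01867839 -0.21776841] 1.0700685794302798 -0.2080556502948766 0.0012458824145521537
side 125 [ 0.01497532 -0.34264969] 0.8579583644014873 -0.33486252286040846 0.001221365496846536
end 111 [-0.02570602  0.4455928 ] 0.45266195721679575 0.44017772079385026 0.458178280571095
end 79 [-0.01601623  0.5988089 ] 0.6032133629883095 0.601191359826541 0.6058176086369759
stand hull [[756.0, -315.0], [733.0, -160.0], [597.0, -170.0], [627.0, -351.0]]
```

Emit:
play_rows:
  increments:
    - [0.735, -0.906, -0.019, 0, 0, 0.056, 1]
    - [0.735, -0.906, -0.019, 0, 0, 0.056, 1]
    - [0.735, -0.906, -0.019, 0, 0, 0.056, 1]
    - [0.735, -0.906, -0.019, 0, 0, 0.056, 1]
    - [0.735, -0.906, -0.019, 0, 0, 0.056, 1]

```text
t: 0.72
eef_pos: [0.2486, -0.4214, 0.2306]
orientation: [-3.14, -0.082, 0.0]
force: [-0.9, -0.1, 0.5]
grip_width: 0.0918
grasp_force: 0.0
```

Emit:
play_rows:
  increments:
    - [0.548, -0.99, 0, 0, 0, 0.054, 1]
    - [0.548, -0.99, 0, 0, 0, 0.054, 1]
    - [0.548, -0.99, 0, 0, 0, 0.054, 1]
    - [0.548, -0.99, 0, 0, 0, 0.054, 1]
    - [0.548, -0.99, 0, 0, 0, 0.054, 1]

```text
t: 1.35
eef_pos: [0.3482, -0.2206, 0.2308]
orientation: [3.136, -0.187, 0.001]
force: [-0.5, 0.1, 0.7]
grip_width: 0.0917
grasp_force: 0.0
```

Emit:
play_rows:
  increments:
    - [0.35, -0.95, 0, 0, 0, 0.054, 1]
    - [0.35, -0.95, 0, 0, 0, 0.054, 1]
    - [0.35, -0.95, 0, 0, 0, 0.054, 1]
    - [0.35, -0.95, 0, 0, 0, 0.054, 1]
    - [0.35, -0.95, 0, 0, 0, 0.054, 1]

```text
t: 1.98
eef_pos: [0.4408, -0.0421, 0.2305]
orientation: [-3.107, 0.456, -0.0]
force: [0.8, -1.0, -0.3]
grip_width: 0.0915
grasp_force: 0.0
```

Run:
```python
from h import *
s=sense();print(s['t'],s['eef_pos'],np.round(s['q'],2));g=np.array([.4475,-.0182,.087])
plan([('over',tcp([*g[:2],.2],-17)),('down',tcp(g,-17))])
c=capture('top');W=cloud(c)
P=W[245:300,270:310].reshape(-1,3);P=P[(P[:,2]>.09)&(P[:,2]<.125)]
print(len(P),rect(P))
cv2.imwrite('pics/t1.png',c['image'])
```

```text
1.975 [ 0.4407889  -0.04210791  0.23045327] [ 0.84  0.16 -0.86  2.03  0.14  1.01 -1.96]
over [-0.002, -0.124, 0.152, -0.0, 0.0, 0.002] rows>=0.6 
down [0.0, -0.0, 0.565, 0.0, 0.0, 0.0] rows>=1.8 
0 (array([0., 0.]), array([0., 0.]), 0.0)
```

Emit:
play_rows:
  increments:
    - [0, -0.124, 0.15, 0, 0, 0.002, 1]
    - [0, -0.124, 0.15, 0, 0, 0.002, 1]
    - [0, -0.124, 0.4, 0, 0, 0.002, 1]
    - [0, -0.124, 0.6, 0, 0, 0.002, 1]
    - [0, -0.124, 0.717, 0, 0, 0.002, 1]
    - [0, -0.124, 0.717, 0, 0, 0.002, 1]

```text
t: 2.78
eef_pos: [0.4455, -0.0208, 0.0862]
orientation: [3.105, -0.473, -0.006]
force: [-0.4, 0.1, 0.4]
grip_width: 0.0919
grasp_force: 0.0
```

Run:
```python
from h import *
s=sense();print(s['eef_pos'],s['orientation'],s['force'])
c=capture('side');cv2.imwrite('pics/s1.png',cv2.resize(c['image'][130:330,150:370],None,fx=3,fy=3))
```

```text
[ 0.44553355 -0.0208223   0.08620278] [ 3.10470257 -0.47256009 -0.00573519] [-0.35283799  0.06531913  0.40660762]
```

View pics/s1.png

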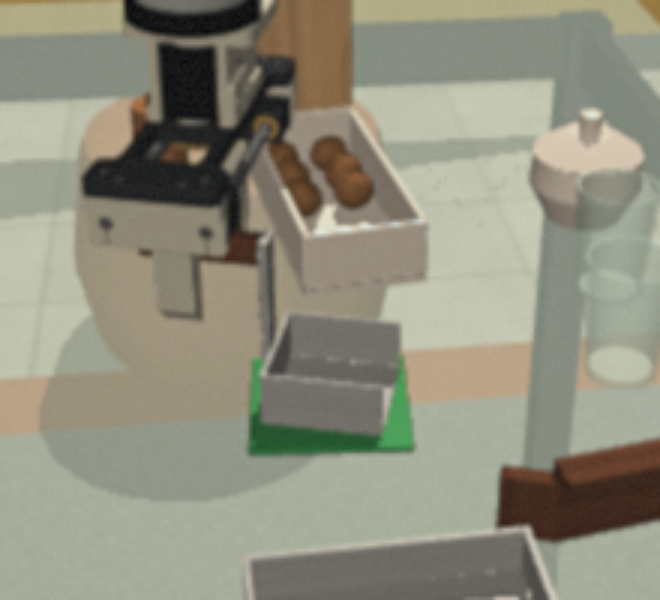

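The crop shows the gripper straddling the handle, with the front finger at about (180,285) and the pan level on the coaster at (330,385). I'll close the fingers.

Emit:
play_rows:
  increments:
    - [0.006, -0.015, 0, 0, 0, 0, 1]
    - [0.006, -0.015, 0, 0, 0, 0, 0]
    - [0.006, -0.015, 0, 0, 0, 0, 0]
    - [0.006, -0.015, 0, 0, 0, 0, 0]
    - [0.006, -0.015, 0, 0, 0, 0, 0]
    - [0.006, -0.015, 0, 0, 0, 0, 0]
    - [0.006, -0.015, 0, 0, 0, 0, 0]
    - [0.006, -0.015, 0, 0, 0, 0, 0]
  grip_force: 50

```text
t: 3.82
eef_pos: [0.4491, -0.0159, 0.0871]
orientation: [-3.106, 0.469, 0.0]
force: [0.2, 0.3, 0.9]
grip_width: 0.0263
grasp_force: 0.0
```

Emit:
play_rows:
  increments:
    - [0, 0, -0.2, 0, 0, 0, 0]
    - [0, 0, -0.4, 0, 0, 0, 0]
    - [0, 0, -0.5, 0, 0, 0, 0]
    - [0, 0, -0.5, 0, 0, 0, 0]

```text
t: 4.32
eef_pos: [0.4503, -0.0162, 0.1884]
orientation: [3.106, -0.47, 0.006]
force: [0.2, 0.5, -0.3]
grip_width: 0.0004
grasp_force: 0.0
```

Run:
```python
from h import *
s=sense();print(s['eef_pos'],s['orientation'],s['force'],s['grip_width'])
c=capture('side');W=cloud(c);cv2.imwrite('pics/s2.png',cv2.resize(c['image'][60:330,150:370],None,fx=2.2,fy=2.2))
b=np.array([.544,.1964,0]);e=np.array([-.134,.991,0])
yaw=97.7;z0=.006
# where box: rows of waypoints
w=[('above box',scoop(b-.058*e+[0,0,.1],yaw)),('in',scoop(b-.058*e+[0,0,z0],yaw)),('push',scoop(b+.045*e+[0,0,z0],yaw))]
plan(w); print([x[1][0].round(3) for x in w])
c=capture('top');W=cloud(c)
P=W[195:262,150:250].reshape(-1,3);P=P[(P[:,2]>.042)&(P[:,2]<.058)]
print(rect(P))
```

```text
[ 0.45030721 -0.01622324  0.1884483 ] [ 3.10552741 -0.46957875  0.00556931] [ 0.18179441  0.50779714 -0.27409395] 0.00040621610260712537
above box [0.423, -0.542, 0.026, 0.001, -0.0, -0.638] rows>=10.7 
in [0.0, -0.0, 0.47, 0.0, 0.0, 0.0] rows>=1.5 
push [0.515, -0.0, -0.0, 0.0, 0.0, 0.0] rows>=1.6 
[array([0.562, 0.062, 0.182]), array([0.562, 0.062, 0.088]), array([0.548, 0.164, 0.088])]
(array([544. , 196.4]), array([ 92.1, 211.4]), 7.7)
```

View pics/s2.png

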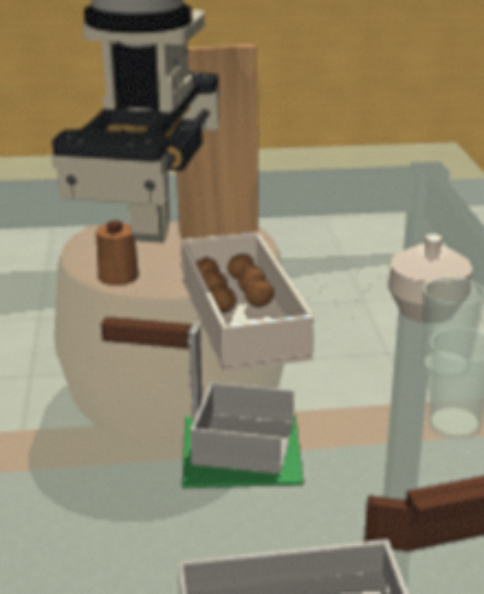

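The fingers close slowly, so I lifted before they had gripped. The scoop still stands on its coaster at (240,430) in the crop. I'll reopen, go down again and close for longer.

Emit:
play_rows:
  increments:
    - [0, 0, 0, 0, 0, 0, 1]
    - [0, 0, 0, 0, 0, 0, 1]
    - [0, 0, 0, 0, 0, 0, 1]
    - [0, 0, 0, 0, 0, 0, 1]
    - [0, 0, 0, 0, 0, 0, 1]
    - [0, 0, 0, 0, 0, 0, 1]
    - [0, 0, 0, 0, 0, 0, 1]

```text
t: 5.3
eef_pos: [0.4491, -0.016, 0.1872]
orientation: [3.106, -0.469, 0.0]
force: [1.2, 0.4, 0.1]
grip_width: 0.0659
grasp_force: 0.0
```

Run:
```python
from h import *
s=sense();print(s['eef_pos'],s['grip_width'])
c=capture('top');W=cloud(c)
P=W[205:265,275:330].reshape(-1,3);P=P[(P[:,2]>.03)&(P[:,2]<.055)&(P[:,0]>.47)]
print(len(P),rect(P))
c=capture('side');W=cloud(c);P=W[180:235,190:250].reshape(-1,3);P=P[(P[:,2]>.095)&(P[:,2]<.135)&(P[:,1]>-.06)&(P[:,1]<.05)&(P[:,0]>.36)&(P[:,0]<.5)]
T=P[P[:,2]>.11];print(len(P),rect(P),len(T),rect(T))
plan([('down',tcp([.4475,-.0182,.087],-17))])
```

```text
[ 0.4490978  -0.01601204  0.1871673 ] 0.06594261634895619
54 (array([519.1, -40. ]), array([73.8, 72.8]), 72.2)
534 (array([445. , -18.7]), array([18.6, 81.1]), 74.0) 305 (array([445.3, -18.8]), array([18.5, 79.7]), 75.5)
down [-0.004, 0.013, 0.501, 0.0, -0.0, -0.001] rows>=1.6
```

Emit:
play_rows:
  increments:
    - [0, 0.011, 0.2, 0, 0, 0, 0.7]
    - [0, 0.011, 0.4, 0, 0, 0, 0.7]
    - [0, 0.011, 0.5, 0, 0, 0, 0.7]
    - [0, 0.011, 0.5, 0, 0, 0, 0.7]

```text
t: 5.9
eef_pos: [0.4471, -0.0178, 0.0859]
orientation: [-3.106, 0.468, 0.005]
force: [0.6, 0.8, 0.6]
grip_width: 0.0642
grasp_force: 0.0
```

Emit:
play_rows:
  increments:
    - [0, 0, 0, 0, 0, 0, 0]
    - [0, 0, 0, 0, 0, 0, 0]
    - [0, 0, 0, 0, 0, 0, 0]
    - [0, 0, 0, 0, 0, 0, 0]
    - [0, 0, 0, 0, 0, 0, 0]
    - [0, 0, 0, 0, 0, 0, 0]
    - [0, 0, 0, 0, 0, 0, 0]
    - [0, 0, 0, 0, 0, 0, 0]
    - [0, 0, 0, 0, 0, 0, 0]
  grip_force: 50

```text
t: 7.02
eef_pos: [0.4485, -0.0181, 0.0872]
orientation: [3.106, -0.469, 0.0]
force: [-0.4, -0.3, 3.1]
grip_width: 0.0154
grasp_force: 50.0
```

Emit:
play_rows:
  increments:
    - [0, 0, 0, 0, 0, 0, 0]
    - [0, 0, 0, 0, 0, 0, 0]
    - [0, 0, -0.2, 0, 0, 0, 0]
    - [0, 0, -0.4, 0, 0, 0, 0]
    - [0, 0, -0.5, 0, 0, 0, 0]
    - [0, 0, -0.5, 0, 0, 0, 0]

```text
t: 7.78
eef_pos: [0.4494, -0.0184, 0.1881]
orientation: [3.106, -0.47, 0.005]
force: [0.7, -0.3, -1.5]
grip_width: 0.0154
grasp_force: 50.0
```

Run:
```python
from h import *
s=sense();print(s['eef_pos'],s['orientation'],s['force'],s['grip_width'])
b=np.array([.544,.1964,0]);e=np.array([-.134,.991,0])
c=capture('side');W=cloud(c)
P=W[130:300,190:330].reshape(-1,3);P=P[(P[:,2]>.09)&(P[:,2]<.155)&(P[:,1]>-.1)&(P[:,1]<.02)&(P[:,0]>.465)&(P[:,0]<.6)]
print('pan',len(P),rect(P),P[:,2].min(),P[:,2].max())
yaw=97.7;z0=.006
w=[('above box',scoop(b-.058*e+[0,0,.1],yaw)),('in',scoop(b-.058*e+[0,0,z0],yaw)),('push',scoop(b+.045*e+[0,0,z0],yaw))]
plan(w); print([x[1][0].round(3) for x in w])
```

```text
[ 0.44937416 -0.01842106  0.18806543] [ 3.10555131 -0.46985085  0.00461147] [ 0.68129057 -0.28244896 -1.54887833] 0.015438827966338447
pan 1743 (array([518.1, -39.7]), array([79.1, 80.4]), 72.2) 0.10662652569609309 0.15437864290579936
above box [0.424, -0.553, 0.024, 0.0, -0.0, -0.638] rows>=10.7 
in [0.0, -0.0, 0.47, 0.0, 0.0, 0.0] rows>=1.5 
push [0.515, -0.0, -0.0, 0.0, 0.0, 0.0] rows>=1.6 
[array([0.562, 0.062, 0.182]), array([0.562, 0.062, 0.088]), array([0.548, 0.164, 0.088])]
```

Emit:
play_rows:
  increments:
    - [0.424, -0.553, 0, 0, 0, -0.638, 0]
    - [0.424, -0.553, 0, 0, 0, -0.638, 0]
    - [0.424, -0.553, 0, 0, 0, -0.638, 0]
    - [0.424, -0.553, 0, 0, 0, -0.638, 0]
    - [0.424, -0.553, 0, 0, 0, -0.638, 0]
    - [0.424, -0.553, 0, 0, 0, -0.638, 0]
    - [0.424, -0.553, 0, 0, 0, -0.638, 0]
    - [0.424, -0.553, 0, 0, 0, -0.638, 0]
    - [0.424, -0.553, 0, 0, 0, -0.638, 0]
    - [0.424, -0.553, 0, 0, 0, -0.638, 0]

```text
t: 9.07
eef_pos: [0.5611, 0.0625, 0.1849]
orientation: [-2.208, -2.232, 0.003]
force: [-0.2, 0.1, -1.8]
grip_width: 0.0156
grasp_force: 50.0
```

Emit:
play_rows:
  increments:
    - [0, 0, 0, 0, 0, 0, 0]
    - [0, 0, 0, 0, 0, 0, 0]

```text
t: 9.32
eef_pos: [0.5616, 0.0626, 0.1861]
orientation: [-2.219, -2.222, 0.001]
force: [0.2, 0.5, -1.5]
grip_width: 0.0157
grasp_force: 50.0
```

Run:
```python
from h import *
s=sense();print(s['eef_pos'],s['orientation'],s['force'],np.round(s['q'],2))
b=np.array([.544,.1964,0]);e=np.array([-.134,.991,0])
c=capture('top');W=cloud(c);cv2.imwrite('pics/t2.png',cv2.resize(c['image'][180:300,90:290],None,fx=3.5,fy=3.5))
m=(W[...,2]>.09)&(W[...,2]<.15)&(W[...,1]>.07)&(W[...,1]<.2)&(W[...,0]>.45)
P=W[m];print(len(P),rect(P))
yaw=97.7;z0=.006
print('want',b-.058*e)
w=[('above box',scoop(b-.058*e+[0,0,.1],yaw)),('in',scoop(b-.058*e+[0,0,z0],yaw)),('push',scoop(b+.045*e+[0,0,z0],yaw))]
plan(w)
```

```text
[0.56161084 0.06263473 0.18605957] [-2.21913500e+00 -2.22178879e+00  1.13124740e-03] [ 0.20248162  0.45725347 -1.54725832] [ 0.71  0.7  -1.23  1.79  0.71  1.19 -0.74]
34 (array([636.4, 177.2]), array([229.5,  17.8]), 6.4)
want [0.551772 0.138922 0.      ]
above box [-0.002, 0.002, 0.021, -0.0, -0.0, -0.042] rows>=0.7 
in [0.0, -0.0, 0.47, 0.0, 0.0, 0.0] rows>=1.5 
push [0.515, -0.0, -0.0, 0.0, 0.0, 0.0] rows>=1.6
```

View pics/t2.png

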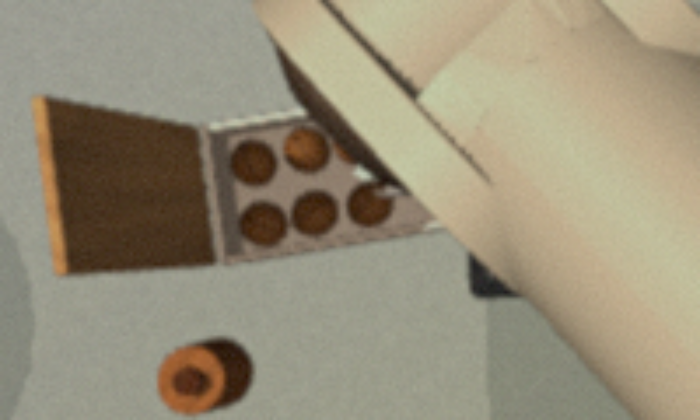

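The arm hides the pan from above; the nuts at (250–370, 150–225) are undisturbed. I'll correct the yaw and check with the side camera.

Emit:
play_rows:
  increments:
    - [-0.002, 0.002, 0.1, 0, 0, -0.042, 0]
    - [-0.002, 0.002, 0.2, 0, 0, -0.042, 0]
    - [-0.002, 0.002, 0.2, 0, 0, -0.042, 0]
    - [-0.002, 0.002, 0.2, 0, 0, -0.042, 0]

```text
t: 9.88
eef_pos: [0.5627, 0.0625, 0.1475]
orientation: [2.066, 2.366, 0.001]
force: [-0.9, 0.6, -0.7]
grip_width: 0.0157
grasp_force: 50.0
```

Run:
```python
from h import *
s=sense();print(s['eef_pos'],s['orientation'],s['force'])
b=np.array([.544,.1964,0]);e=np.array([-.134,.991,0]);n=np.array([.991,.134,0])
c=capture('side');W=cloud(c);cv2.imwrite('pics/s3.png',cv2.resize(c['image'][100:260,180:340],None,fx=3.6,fy=3.6))
L=np.stack([(W-b)@e,(W-b)@n,W[...,2]],-1)
def pr(t,m):
    P=L[m];print(t,len(P),P.min(0).round(4),P.max(0).round(4))
ok=(abs(L[...,1])<.05)&(L[...,0]>-.11)&(L[...,0]<.0)
pr('pan',ok&(L[...,2]>.058)&(L[...,2]<.1))
for lo in np.arange(-.105,0,.01):
    P=L[ok&(L[...,2]>.06)&(L[...,2]<.1)&(abs(L[...,0]-lo)<.005)]
    if len(P): print(round(lo,3),len(P),np.percentile(P[:,1],[0,2,98,100]).round(4),P[:,2].min().round(3),P[:,2].max().round(3))
R_=ok&(abs(L[...,2]-.05)<.004);P=L[R_];print('rim',P[:,1].min(),P[:,1].max(),P[:,0].min())
plan([('in',scoop(b-.058*e+[0,0,.006],97.7))])
```

```text
[0.56267713 0.0624755  0.1474755 ] [2.06638741e+00 2.36612342e+00 5.81839711e-04] [-0.93134554  0.63051253 -0.6823336 ]
pan 643 [-0.1072 -0.037   0.0658] [-0.0217  0.0386  0.1   ]
-0.105 59 [-0.0366 -0.0319  0.0333  0.0351] 0.07 0.1
-0.095 423 [-0.0368 -0.0364  0.0363  0.0386] 0.066 0.1
-0.085 19 [-0.0367 -0.0367  0.0358  0.0359] 0.069 0.099
-0.075 15 [-0.0365 -0.0365  0.0366  0.0367] 0.069 0.098
-0.065 21 [-0.0369 -0.0368  0.0361  0.0361] 0.066 0.1
-0.055 29 [-0.037  -0.0368  0.0364  0.0365] 0.069 0.099
-0.045 24 [-0.037  -0.0369  0.036   0.0361] 0.067 0.099
-0.035 26 [-0.0367 -0.0367  0.0362  0.0362] 0.068 0.097
-0.025 27 [-0.0366 -0.0365  0.0366  0.0369] 0.068 0.098
rim -0.045360226099657903 0.046219161584888487 -0.1081446802698847
in [-0.001, -0.004, 0.298, 0.0, -0.0, 0.0] rows>=1.0
```

View pics/s3.png

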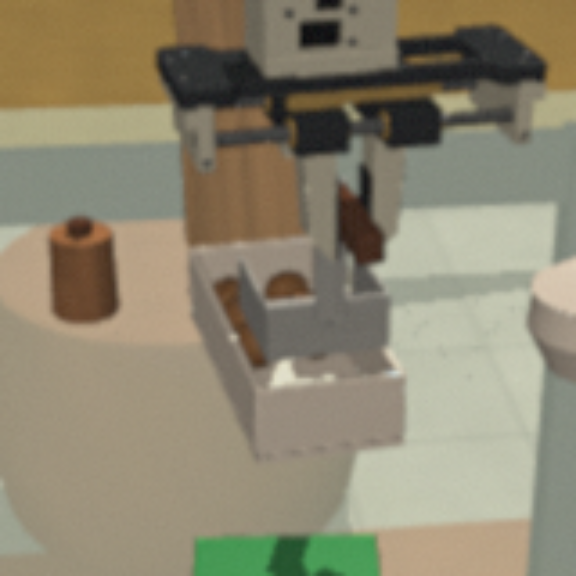

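The pan sits centred over the box (lateral −37 to +36.5 mm, rim −45 to +46 mm). I'll shift 9 mm forward so the stem clears the end wall, then lower.

Emit:
play_rows:
  increments:
    - [0.045, -0.003, 0.1, 0, 0, 0, 0]
    - [0.045, -0.003, 0.2, 0, 0, 0, 0]
    - [0.045, -0.003, 0.27, 0, 0, 0, 0]
    - [0.045, -0.003, 0.298, 0, 0, 0, 0]
    - [0.045, -0.003, 0.298, 0, 0, 0, 0]

```text
t: 10.55
eef_pos: [0.5604, 0.0708, 0.0875]
orientation: [-2.065, -2.367, 0.001]
force: [0.8, -0.6, -0.1]
grip_width: 0.0157
grasp_force: 50.0
```

Run:
```python
from h import *
s=sense();print(s['eef_pos'],s['orientation'],s['force'])
b=np.array([.544,.1964,0]);e=np.array([-.134,.991,0])
plan([('in',scoop(b-.049*e+[0,0,.006],97.7)),('push',scoop(b+.02*e+[0,0,.006],97.7))])
```

```text
[0.5603965  0.07084497 0.08750843] [-2.06475256e+00 -2.36744421e+00  1.49828163e-03] [ 0.75244243 -0.5831789  -0.10725457]
in [0.001, 0.003, -0.003, -0.0, 0.0, 0.001] rows>=0.0 
push [0.345, -0.0, -0.0, 0.0, 0.0, 0.0] rows>=1.1
```

Emit:
play_rows:
  increments:
    - [0.03, 0, 0, 0, 0, 0, 0]
    - [0.06, 0, 0, 0, 0, 0, 0]
    - [0.09, 0, 0, 0, 0, 0, 0]
    - [0.12, 0, 0, 0, 0, 0, 0]
    - [0.15, 0, 0, 0, 0, 0, 0]
    - [0.18, 0, 0, 0, 0, 0, 0]
    - [0.21, 0, 0, 0, 0, 0, 0]
    - [0.24, 0, 0, 0, 0, 0, 0]
    - [0.27, 0, 0, 0, 0, 0, 0]
    - [0.27, 0, 0, 0, 0, 0, 0]

```text
t: 11.8
eef_pos: [0.5531, 0.1253, 0.0876]
orientation: [-2.063, -2.369, -0.0]
force: [-0.4, 0.1, -1.1]
grip_width: 0.0156
grasp_force: 50.0
```

Run:
```python
from h import *
s=sense();print(s['eef_pos'],s['orientation'],s['force'])
c=capture('top');cv2.imwrite('pics/t3.png',cv2.resize(c['image'][190:270,140:260],None,fx=4.5,fy=4.5))
```

```text
[0.55307364 0.1253186  0.087571  ] [-2.06324450e+00 -2.36870694e+00 -4.30657693e-04] [-0.39066133  0.09225733 -1.09063516]
```

View pics/t3.png

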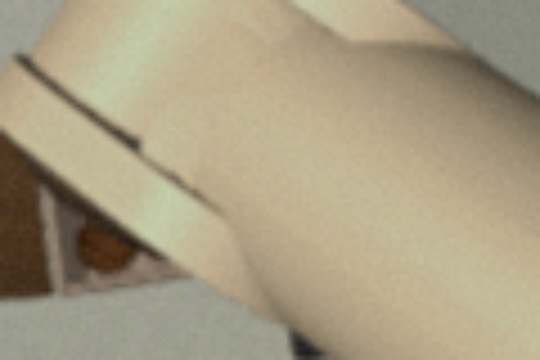

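The arm blocks the top view of the box, with only one nut visible at (105,245). I'll finish the push and locate the nuts numerically with the side and wrist cameras.

Emit:
play_rows:
  increments:
    - [0.03, 0, 0, 0, 0, 0, 0]
    - [0.06, 0, 0, 0, 0, 0, 0]
    - [0.09, 0, 0, 0, 0, 0, 0]
    - [0.12, 0, 0, 0, 0, 0, 0]
    - [0.14, 0, 0, 0, 0, 0, 0]
    - [0.16, 0, 0, 0, 0, 0, 0]
    - [0.18, 0, 0, 0, 0, 0, 0]
    - [0.18, 0, 0, 0, 0, 0, 0]

```text
t: 12.85
eef_pos: [0.5483, 0.1605, 0.0875]
orientation: [-2.064, -2.368, -0.0]
force: [0.3, 0.1, -1.7]
grip_width: 0.0152
grasp_force: 50.0
```

```bash
cat >> h.py <<'E'
B=np.array([.544,.1964,0]);E_=np.array([-.134,.991,0]);N_=np.array([.991,.134,0])
def wcloud(c):
    d=c['depth'];h,w=d.shape
    u,v=np.meshgrid(np.arange(w),np.arange(h));x=u-c['cx'];y=v-c['cy']
    th=np.hypot(x,y)/c['fx'];k=np.tan(th)/np.maximum(np.hypot(x,y),1e-6);k[th>1.4]=np.nan
    P=np.stack([x*k*d,y*k*d,d],-1)
    M=R.from_rotvec(np.ravel(c['rvec'])).as_matrix();W=(P-np.ravel(c['tvec']))@M;W[d==0]=np.nan
    return W
def loc(W): return np.stack([(W-B)@E_,(W-B)@N_,W[...,2]],-1)
def brown(im):
    h=cv2.cvtColor(im,cv2.COLOR_BGR2HSV);return (h[...,1]>80)&((h[...,0]<20)|(h[...,0]>172))&(h[...,2]<190)
def nuts(c,W,ball=True):
    L=loc(W);m=brown(c['image'])&(abs(L[...,1])<.042)&(abs(L[...,0])<.102)&(L[...,2]<.075)
    n,l,s,ce=cv2.connectedComponentsWithStats(m.astype(np.uint8))
    for i in range(1,n):
        if s[i,4]>12:
            P=L[l==i];print('  px',s[i,4],ce[i].round(0),'mean',np.nanmean(P,0).round(3),'top',np.nanmax(P[:,2]).round(3),'xr',np.nanmin(P[:,0]).round(3),np.nanmax(P[:,0]).round(3))
E
python3 - <<'E'
from h import *
s=sense();print(s['eef_pos'],s['orientation'],s['force'],np.round(s['q'],2))
for n in('side','wrist'):
    c=capture(n);W=cloud(c) if n=='side' else wcloud(c);print(n);nuts(c,W)
cv2.imwrite('pics/w1.png',c['image'])
E
```

```text
[0.54831477 0.16049281 0.08753031] [-2.06412376e+00 -2.36819117e+00 -7.83721485e-05] [ 0.33061547  0.07708312 -1.69766442] [ 0.46  0.83 -1.12  1.84  0.86  1.06 -0.87]
side
  px 166 [248. 182.] mean [ 0.055 -0.015  0.034] top 0.043 xr 0.015 0.086
  px 25 [265. 183.] mean [0.039 0.024 0.035] top 0.041 xr 0.007 0.052
wrist
  px 9345 [274.  96.] mean [ 0.054 -0.005  0.033] top 0.041 xr 0.004 0.099
```

View pics/w1.png

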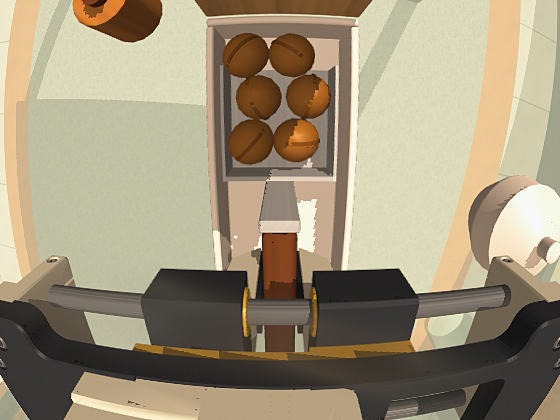

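The wrist view shows four nuts in the pan at (233–330, 75–165) and two ahead of its nose against the hinge wall at (245,55) and (292,55). I'll tilt the nose up while easing back, then lift.

```bash
cat >> h.py <<'E'
def cum(wps,start=None):
    if start is None:
        s=sense();start=(np.array(s['eef_pos']),R.from_rotvec(s['orientation']))
    p,q=start
    for n,(P,Q) in wps:
        d=q.inv().apply(P-p)/.2;r=(q.inv()*Q).as_rotvec()/np.pi
        print(n,np.round(np.r_[d,r],3).tolist(),'' if abs(d).max()<=1 else 'FAR')
    return wps[-1][1]
def bx(x,z,t): return scoop(B+x*E_+[0,0,z],97.7,t)
E
python3 - <<'E'
from h import *
x0=.0407
f=lambda x,t,dz=0:bx(x,.0065+.0375*np.sin(np.radians(-t))+dz,t)
a=cum([(t,f(x,t,dz)) for x,t,dz in((.038,-2,0),(.034,-5,0),(.030,-8,.001),(.026,-11,.001),(.022,-14,.002),(.018,-17,.003),(.014,-19,.006),(.010,-20,.015),(.0,-20,.04))])
a=cum([(i,f(x,-20,dz)) for i,(x,dz) in enumerate(((-.01,.06),(-.02,.09),(-.03,.11)))],a)
E
```

```text
-2 [-0.03, 0.003, 0.001, -0.0, 0.011, 0.001] 
-5 [-0.07, 0.003, 0.013, -0.0, 0.028, 0.001] 
-8 [-0.109, 0.003, 0.021, -0.0, 0.044, 0.001] 
-11 [-0.147, 0.003, 0.034, -0.0, 0.061, 0.001] 
-14 [-0.184, 0.003, 0.044, -0.0, 0.078, 0.001] 
-17 [-0.219, 0.002, 0.055, -0.0, 0.094, 0.001] 
-19 [-0.249, 0.002, 0.051, -0.0, 0.105, 0.001] 
-20 [-0.273, 0.002, 0.012, -0.0, 0.111, 0.001] 
-20 [-0.323, 0.002, -0.113, -0.0, 0.111, 0.001] 
0 [-0.013, 0.0, -0.111, 0.0, 0.0, 0.0] 
1 [-0.008, 0.0, -0.269, 0.0, 0.0, 0.0] 
2 [-0.021, 0.0, -0.38, 0.0, 0.0, 0.0]
```

Emit:
play_rows:
  increments:
    - [-0.03, 0.003, 0.001, 0, 0.011, 0.001, 0]
    - [-0.07, 0.003, 0.013, 0, 0.028, 0.001, 0]
    - [-0.109, 0.003, 0.021, 0, 0.044, 0.001, 0]
    - [-0.147, 0.003, 0.034, 0, 0.061, 0.001, 0]
    - [-0.184, 0.003, 0.044, 0, 0.078, 0.001, 0]
    - [-0.219, 0.002, 0.055, 0, 0.094, 0.001, 0]
    - [-0.249, 0.002, 0.051, 0, 0.105, 0.001, 0]
    - [-0.273, 0.002, 0.012, 0, 0.111, 0.001, 0]
    - [-0.323, 0.002, -0.113, 0, 0.111, 0.001, 0]
    - [-0.323, 0.002, -0.113, 0, 0.111, 0.001, 0]

```text
t: 14.2
eef_pos: [0.5593, 0.096, 0.112]
orientation: [-1.886, -2.154, -0.335]
force: [-0.6, 0.6, -1.5]
grip_width: 0.0155
grasp_force: 50.0
```

Run:
```python
from h import *
s=sense();print(s['eef_pos'],R.from_rotvec(s['orientation']).as_euler('ZYX',degrees=True),s['force'],np.round(s['q'],2))
c=capture('wrist');cv2.imwrite('pics/w2.png',c['image'])
W=wcloud(c);m=brown(c['image'])&(abs(loc(W)[...,1])<.06)&(loc(W)[...,0]<.12)&(loc(W)[...,0]>-.06)&(W[...,2]<.15)
n,l,st,ce=cv2.connectedComponentsWithStats(m.astype(np.uint8))
for i in range(1,n):
    if st[i,4]>60: print(st[i],loc(W[l==i]).mean(0).round(3))
```

```text
[0.55931504 0.09598317 0.11202055] [ 97.61884377 -19.96805541 179.81525928] [-0.55442083  0.57779167 -1.54497302] [ 0.87  0.98 -1.31  1.83  0.7   1.02 -0.5 ]
[223   0 110  10 918] [ 0.104 -0.     0.059]
[ 234   29   69   34 1775] [ 0.078 -0.008  0.03 ]
[ 230   82  102   90 5947] [-0.018  0.002  0.085]
```

View pics/w2.png

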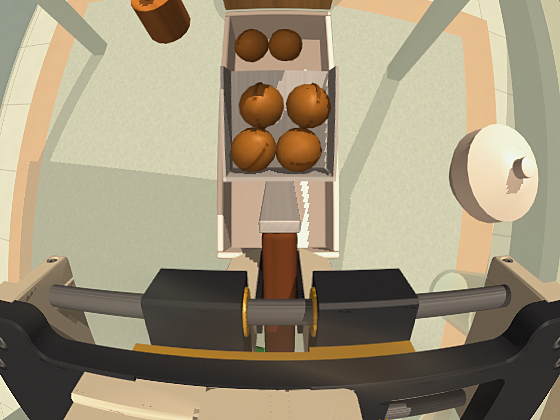

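Four nuts sit at the back of the pan (230–330, 82–172) and two remain in the box at (252,45) and (285,45). I'll check the tray and plan the carry.

```bash
cat >> h.py <<'E'
def traypose(c):
    W=cloud(c);P=W.reshape(-1,3);P=P[(P[:,2]>.022)&(P[:,2]<.036)&(P[:,0]>.36)&(P[:,0]<.75)&(P[:,1]<-.12)&(P[:,1]>-.45)]
    return P
def seg(a,b,n,start=None):
    """n cumulative rows between scoop poses a=(pos,yaw,t), b"""
    f=np.arange(1,n+1)/n;f=f*f*(3-2*f)
    L=lambda k:np.asarray(a[k])+np.multiply.outer(f,np.asarray(b[k])-np.asarray(a[k]))
    return cum([(i+1,scoop(*q)) for i,q in enumerate(zip(L(0),L(1),L(2)))],start)
E
python3 - <<'E'
from h import *
c=capture('top');P=traypose(c)
H=P[(P[:,0]<.445)];print('handle',len(H),rect(H))
for lo,hi in((-.24,-.18),(-.36,-.31)):
    S=P[(P[:,1]>lo)&(P[:,1]<hi)&(P[:,0]>.47)&(P[:,0]<.58)];f=np.polyfit(S[:,0],S[:,1],1);print('side',len(S),np.degrees(np.arctan(f[0])),np.polyval(f,.52))
s=sense();p=np.array(s['eef_pos']);Q=R.from_rotvec(s['orientation'])*R.from_euler('x',180,degrees=True)
o=p-Q.apply(OFF);print('pan',o)
a=(o,97.7,-20);b=(o+[0.0,-.03,.07],97.7,-20);cc=(np.array([.50,0.04,.15]),62,-20);d=(np.array([.53,-.11,.15]),30,-20);g=(np.array([.515,-.272,.12]),0,-20)
print('lift');x=seg(a,b,3);print('c1');x=seg(b,cc,9,x);print('c2');x=seg(cc,d,8,x);print('c3');x=seg(d,g,9,x)
E
```

```text
handle 0 (array([0., 0.]), array([0., 0.]), 0.0)Traceback (most recent call last):
  File "<stdin>", line 5, in <module>
    raise TypeError("expected non-empty vector for x")
TypeError: expected non-empty vector for x
```

Run:
```python
from h import *
c=capture('side');P=traypose(c);cv2.imwrite('pics/s4.png',c['image'])
print(len(P));H=P[(P[:,0]<.443)];print('handle',len(H),rect(H))
for lo,hi in((-.24,-.18),(-.36,-.31)):
    S=P[(P[:,1]>lo)&(P[:,1]<hi)&(P[:,0]>.47)&(P[:,0]<.58)&(P[:,2]>.027)];f=np.polyfit(S[:,0],S[:,1],1) if len(S) else [0,0];print('side',len(S),np.degrees(np.arctan(f[0])),np.polyval(f,.52))
s=sense();p=np.array(s['eef_pos']);Q=R.from_rotvec(s['orientation'])*R.from_euler('x',180,degrees=True)
o=p-Q.apply(OFF);print('pan',o)
a=(o,97.7,-20);b=(o+[0.0,-.03,.07],97.7,-20);cc=(np.array([.50,0.04,.15]),62,-20);d=(np.array([.53,-.11,.15]),30,-20);g=(np.array([.515,-.272,.12]),0,-20)
print('lift');x=seg(a,b,3);print('c1');x=seg(b,cc,9,x);print('c2');x=seg(cc,d,8,x);print('c3');x=seg(d,g,9,x)
```

```text
3638
handle 490 (array([ 414.6, -274.2]), array([56.5, 15.3]), 1.0)
side 258 0.7794678385239296 -0.20841741855382703
side 362 0.9862308666832391 -0.33537635126369986
pan [0.54361354 0.19647928 0.0588977 ]
lift
1 [-0.006, -0.005, -0.098, -0.0, 0.0, -0.0] 
2 [-0.015, -0.015, -0.281, -0.0, 0.0, -0.0] 
3 [-0.021, -0.021, -0.379, -0.0, 0.0, -0.0] 
c1
1 [-0.018, -0.021, -0.01, -0.002, 0.0, 0.006] 
2 [-0.065, -0.078, -0.038, -0.009, 0.0, 0.024] 
3 [-0.13, -0.159, -0.076, -0.018, -0.0, 0.048] 
4 [-0.203, -0.255, -0.121, -0.028, -0.0, 0.078] 
5 [-0.275, -0.355, -0.166, -0.04, -0.0, 0.109] 
6 [-0.34, -0.448, -0.207, -0.05, -0.0, 0.138] 
7 [-0.39, -0.524, -0.24, -0.059, -0.0, 0.163] 
8 [-0.424, -0.576, -0.263, -0.066, -0.0, 0.18] 
9 [-0.436, -0.595, -0.271, -0.068, -0.0, 0.186] 
c2
1 [-0.024, 0.009, -0.009, -0.003, 0.0, 0.007] 
2 [-0.085, 0.032, -0.031, -0.01, -0.0, 0.026] 
3 [-0.169, 0.065, -0.061, -0.019, -0.0, 0.053] 
4 [-0.26, 0.103, -0.095, -0.03, -0.0, 0.084] 
5 [-0.346, 0.143, -0.126, -0.042, -0.0, 0.114] 
6 [-0.418, 0.18, -0.152, -0.051, -0.0, 0.141] 
7 [-0.466, 0.207, -0.17, -0.058, -0.0, 0.16] 
8 [-0.484, 0.217, -0.176, -0.061, -0.0, 0.167] 
c3
1 [-0.017, 0.014, -0.001, -0.002, 0.0, 0.005] 
2 [-0.061, 0.05, -0.002, -0.007, -0.0, 0.02] 
3 [-0.123, 0.104, -0.004, -0.015, -0.0, 0.041] 
4 [-0.194, 0.168, -0.004, -0.024, -0.0, 0.065] 
5 [-0.265, 0.235, -0.004, -0.033, -0.0, 0.091] 
6 [-0.33, 0.301, -0.002, -0.042, -0.0, 0.116] 
7 [-0.382, 0.357, 0.0, -0.05, -0.0, 0.137] 
8 [-0.417, 0.397, 0.003, -0.055, -0.0, 0.151] 
9 [-0.429, 0.412, 0.003, -0.057, -0.0, 0.157]
```

The side camera puts the tray where it was (yaw 1°, centre line y ≈ −0.272). I'll carry the nuts over.

Emit:
play_rows:
  increments:
    - [-0.006, -0.005, -0.098, 0, 0, 0, 0]
    - [-0.015, -0.015, -0.281, 0, 0, 0, 0]
    - [-0.021, -0.021, -0.379, 0, 0, 0, 0]
    - [-0.021, -0.021, -0.379, 0, 0, 0, 0]

```text
t: 14.85
eef_pos: [0.5585, 0.0654, 0.1812]
orientation: [-1.886, -2.153, -0.334]
force: [1.1, 0.2, -1.6]
grip_width: 0.0154
grasp_force: 50.0
```

Emit:
play_rows:
  increments:
    - [-0.018, -0.021, -0.01, -0.002, 0, 0.006, 0]
    - [-0.065, -0.078, -0.038, -0.009, 0, 0.024, 0]
    - [-0.13, -0.159, -0.076, -0.018, 0, 0.048, 0]
    - [-0.203, -0.255, -0.121, -0.028, 0, 0.078, 0]
    - [-0.275, -0.355, -0.166, -0.04, 0, 0.109, 0]
    - [-0.34, -0.448, -0.207, -0.05, 0, 0.138, 0]
    - [-0.39, -0.524, -0.24, -0.059, 0, 0.163, 0]
    - [-0.424, -0.576, -0.263, -0.066, 0, 0.18, 0]
    - [-0.436, -0.595, -0.271, -0.068, 0, 0.186, 0]
    - [-0.436, -0.595, -0.271, -0.068, 0, 0.186, 0]

```text
t: 16.1
eef_pos: [0.4524, -0.0494, 0.2007]
orientation: [-2.512, -1.509, -0.442]
force: [0.7, -0.7, -1.3]
grip_width: 0.0157
grasp_force: 50.0
```

Emit:
play_rows:
  increments:
    - [-0.024, 0.009, -0.009, -0.003, 0, 0.007, 0]
    - [-0.085, 0.032, -0.031, -0.01, 0, 0.026, 0]
    - [-0.169, 0.065, -0.061, -0.019, 0, 0.053, 0]
    - [-0.26, 0.103, -0.095, -0.03, 0, 0.084, 0]
    - [-0.346, 0.143, -0.126, -0.042, 0, 0.114, 0]
    - [-0.418, 0.18, -0.152, -0.051, 0, 0.141, 0]
    - [-0.466, 0.207, -0.17, -0.058, 0, 0.16, 0]
    - [-0.484, 0.217, -0.176, -0.061, 0, 0.167, 0]
    - [-0.484, 0.217, -0.176, -0.061, 0, 0.167, 0]

```text
t: 17.23
eef_pos: [0.4429, -0.1603, 0.2012]
orientation: [-2.906, -0.78, -0.513]
force: [0.2, -0.6, -1.9]
grip_width: 0.0154
grasp_force: 50.0
```

Emit:
play_rows:
  increments:
    - [-0.017, 0.014, -0.001, -0.002, 0, 0.005, 0]
    - [-0.061, 0.05, -0.002, -0.007, 0, 0.02, 0]
    - [-0.123, 0.104, -0.004, -0.015, 0, 0.041, 0]
    - [-0.194, 0.168, -0.004, -0.024, 0, 0.065, 0]
    - [-0.265, 0.235, -0.004, -0.033, 0, 0.091, 0]
    - [-0.33, 0.301, -0.002, -0.042, 0, 0.116, 0]
    - [-0.382, 0.357, 0, -0.05, 0, 0.137, 0]
    - [-0.417, 0.397, 0.003, -0.055, 0, 0.151, 0]
    - [-0.429, 0.412, 0.003, -0.057, 0, 0.157, 0]
    - [-0.429, 0.412, 0.003, -0.057, 0, 0.157, 0]

```text
t: 18.48
eef_pos: [0.4145, -0.2722, 0.1714]
orientation: [3.093, -0.002, 0.547]
force: [0.2, 0.7, -2.0]
grip_width: 0.0156
grasp_force: 50.0
```

```bash
cat >> h.py <<'E'
def panpose():
    s=sense();p=np.array(s['eef_pos']);Q=R.from_rotvec(s['orientation'])*R.from_euler('x',180,degrees=True)
    return p-Q.apply(OFF),Q.as_euler('ZYX',degrees=True),s
def blobs(im,m,W,mn=60):
    n,l,st,ce=cv2.connectedComponentsWithStats((brown(im)&m).astype(np.uint8))
    for i in range(1,n):
        if st[i,4]>mn: print('  ',st[i].tolist(),np.nanmean(W[l==i],0).round(3),np.nanmax(W[l==i],0).round(3))
def nosepath(tl,xn,zn,y,yaw=0):
    return [(t,scoop([x-.0375*np.cos(np.radians(t)),y,z+.0375*np.sin(np.radians(t))],yaw,t)) for t,x,z in zip(tl,xn,zn)]
E
python3 - <<'E'
from h import *
o,e,s=panpose();print(o,e,s['force'],np.round(s['q'],2))
c=capture('wrist');W=wcloud(c);cv2.imwrite('pics/w3.png',c['image']);blobs(c['image'],(W[...,2]<.2)&(W[...,0]<.62)&(W[...,1]<-.2),W)
a=cum(nosepath([-15,-8,-2],[.552,.552,.55],[.10,.08,.06],-.272))
a=cum(nosepath([6,14,22,30,37,42,42,42],[.545]*6+[.54,.535],[.05,.048,.045,.045,.045,.045,.045,.045],-.272),a)
E
```

```text
[ 0.51544111 -0.2723984   0.12070464] [ -0.05783383 -20.04194459  -0.04065785] [ 0.24482434  0.72940951 -1.95136797] [ 1.77  0.34 -1.22  2.2   0.25  0.53 -1.15]
   [229, 84, 103, 88, 5465] [ 0.499 -0.274  0.144] [ 0.537 -0.238  0.157]
   [263, 271, 34, 28, 569] [ 0.407 -0.273  0.198] [ 0.416 -0.265  0.2  ]
   [265, 326, 30, 26, 775] [ 0.378 -0.273  0.188] [ 0.387 -0.265  0.193]
-15 [-0.013, 0.0, 0.111, 0.0, -0.028, -0.0] 
-8 [0.012, -0.0, 0.143, 0.0, -0.067, -0.0] 
-2 [0.026, -0.0, 0.186, 0.0, -0.1, -0.0] 
6 [0.036, 0.0, -0.027, 0.0, -0.044, -0.0] 
14 [0.108, 0.0, -0.083, 0.0, -0.089, -0.0] 
22 [0.189, 0.0, -0.124, 0.0, -0.133, -0.0] 
30 [0.278, 0.0, -0.168, 0.0, -0.178, -0.0] 
37 [0.359, 0.0, -0.196, -0.0, -0.217, -0.0] 
42 [0.419, 0.0, -0.21, 0.0, -0.244, -0.0] 
42 [0.394, 0.0, -0.211, 0.0, -0.244, -0.0] 
42 [0.369, 0.0, -0.212, 0.0, -0.244, -0.0]
```

Run:
```python
from h import *
a=cum(nosepath([-15,-10,-5,-2],[.545,.54,.535,.53],[.10,.08,.06,.05],-.272))
a=cum(nosepath([2,5,8,11,15,20,26,32,38,42],[.528]*10,[.047,.044,.041,.038,.036,.036,.036,.038,.040,.042],-.272),a)
```

```text
-15 [-0.046, 0.0, 0.099, 0.0, -0.028, -0.0] 
-10 [-0.062, 0.0, 0.139, 0.0, -0.056, -0.0] 
-5 [-0.074, -0.0, 0.183, 0.0, -0.084, -0.0] 
-2 [-0.085, -0.0, 0.199, 0.0, -0.1, -0.0] 
2 [0.02, 0.0, -0.024, 0.0, -0.022, -0.0] 
5 [0.043, 0.0, -0.037, 0.0, -0.039, -0.0] 
8 [0.069, 0.0, -0.049, 0.0, -0.056, -0.0] 
11 [0.095, 0.0, -0.059, 0.0, -0.072, -0.0] 
15 [0.133, 0.0, -0.081, 0.0, -0.094, -0.0] 
20 [0.183, 0.0, -0.116, 0.0, -0.122, -0.0] 
26 [0.248, 0.0, -0.152, 0.0, -0.156, -0.0] 
32 [0.316, 0.0, -0.192, 0.0, -0.189, -0.0] 
38 [0.387, 0.0, -0.224, 0.0, -0.222, -0.0] 
42 [0.435, 0.0, -0.244, 0.0, -0.244, -0.0]
```

Emit:
play_rows:
  increments:
    - [-0.046, 0, 0.099, 0, -0.028, 0, 0]
    - [-0.062, 0, 0.139, 0, -0.056, 0, 0]
    - [-0.074, 0, 0.183, 0, -0.084, 0, 0]
    - [-0.085, 0, 0.199, 0, -0.1, 0, 0]

```text
t: 19.02
eef_pos: [0.4134, -0.2715, 0.1279]
orientation: [-3.141, -0.001, -0.054]
force: [-0.3, 0.3, -1.8]
grip_width: 0.0156
grasp_force: 50.0
```

Emit:
play_rows:
  increments:
    - [0.02, 0, -0.024, 0, -0.022, 0, 0]
    - [0.043, 0, -0.037, 0, -0.039, 0, 0]
    - [0.069, 0, -0.049, 0, -0.056, 0, 0]
    - [0.095, 0, -0.059, 0, -0.072, 0, 0]
    - [0.133, 0, -0.081, 0, -0.094, 0, 0]
    - [0.183, 0, -0.116, 0, -0.122, 0, 0]
    - [0.248, 0, -0.152, 0, -0.156, 0, 0]
    - [0.316, 0, -0.192, 0, -0.189, 0, 0]
    - [0.387, 0, -0.224, 0, -0.222, 0, 0]
    - [0.435, 0, -0.244, 0, -0.244, 0, 0]

```text
t: 20.27
eef_pos: [0.4989, -0.2712, 0.1789]
orientation: [-2.932, -0.001, 1.124]
force: [0.2, 0.4, -1.5]
grip_width: 0.0155
grasp_force: 50.0
```

Emit:
play_rows:
  increments:
    - [0, 0, 0, 0, 0, 0, 0]
    - [0, 0, 0, 0, 0, 0, 0]
    - [0, 0, 0, 0, 0, 0, 0]
    - [0, 0, 0, 0, 0, 0, 0]

```text
t: 20.78
eef_pos: [0.4969, -0.273, 0.1807]
orientation: [2.934, -0.004, -1.121]
force: [-0.3, 0.8, -1.6]
grip_width: 0.0156
grasp_force: 50.0
```

Run:
```python
from h import *
o,e,s=panpose();print(o,e,s['force'],np.round(s['q'],2))
c=capture('wrist');cv2.imwrite('pics/w4.png',c['image'])
W=wcloud(c);blobs(c['image'],(W[...,2]<.2)&(W[...,0]<.62)&(W[...,1]<-.2),W)
c=capture('side');W=cloud(c);print('side');blobs(c['image'],(W[...,2]<.09)&(W[...,0]<.61)&(W[...,1]<-.2)&(W[...,1]>-.35)&(W[...,0]>.45),W,15)
```

```text
[ 0.49984364 -0.27315682  0.06780304] [-0.19170962 41.81056255 -0.10171711] [-0.29064219  0.79552213 -1.62177249] [ 0.67  0.94 -0.66  1.22  0.56  1.89 -1.58]
   [241, 7, 86, 40, 1868] [ 0.553 -0.277  0.027] [ 0.563 -0.244  0.036]
   [262, 233, 36, 58, 1937] [ 0.528 -0.274  0.19 ] [ 0.538 -0.266  0.2  ]
   [491, 232, 22, 14, 123] [-0.833 -1.612 -0.41 ] [ 0.097 -0.748  0.001]
   [452, 264, 33, 26, 219] [-1.616 -1.825 -0.409] [-0.064 -0.746  0.001]
   [412, 314, 55, 38, 514] [-1.751 -1.511 -0.028] [-1.641 -1.321  0.108]
side
   [313, 326, 26, 38, 668] [ 0.585 -0.283  0.029] [ 0.601 -0.248  0.038]
   [294, 329, 12, 9, 42] [ 0.551 -0.266  0.04 ] [ 0.559 -0.251  0.085]
   [290, 339, 22, 29, 377] [ 0.546 -0.297  0.028] [ 0.561 -0.267  0.037]
```

View pics/w4.png

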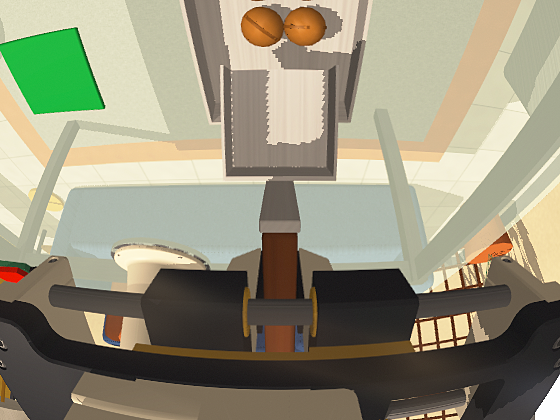

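The pan is empty. Two nuts show at (263,27) and (304,27) in the tray, and the side view confirms the rest further in. I'll return to the box for the last two.

Run:
```python
from h import *
a=cum(nosepath([30,18,6,0],[.528,.528,.53,.53],[.06,.085,.11,.13],-.272))
a=cum([('d',scoop([.52,-.1,.13],40))],a)
a=cum([('c',scoop([.52,.03,.13],75))],a)
a=cum([('b',bx(-.049,.11,0))],a)
a=cum([('in',bx(-.049,.07,0))],a)
```

```text
30 [-0.129, -0.004, 0.062, -0.0, 0.066, -0.001] 
18 [-0.258, -0.003, 0.109, 0.0, 0.132, -0.001] 
6 [-0.348, -0.003, 0.156, 0.0, 0.199, -0.001] 
0 [-0.411, -0.003, 0.156, 0.0, 0.232, -0.001] 
d [0.228, -0.611, -0.0, 0.0, 0.0, -0.222] 
c [0.488, -0.276, -0.0, 0.0, 0.0, -0.194] 
b [0.639, 0.145, 0.1, 0.0, 0.0, -0.126] 
in [0.0, -0.0, 0.2, 0.0, 0.0, 0.0]
```

Emit:
play_rows:
  increments:
    - [-0.129, -0.004, 0.062, 0, 0.066, 0, 0]
    - [-0.258, -0.003, 0.109, 0, 0.132, 0, 0]
    - [-0.348, -0.003, 0.156, 0, 0.199, 0, 0]
    - [-0.411, -0.003, 0.156, 0, 0.232, 0, 0]
    - [-0.411, -0.003, 0.156, 0, 0.232, 0, 0]

```text
t: 21.5
eef_pos: [0.4092, -0.2747, 0.2119]
orientation: [3.136, -0.016, -0.009]
force: [0.3, -0.7, -1.1]
grip_width: 0.0157
grasp_force: 50.0
```

Emit:
play_rows:
  increments:
    - [0.057, -0.15, 0, 0, 0, -0.055, 0]
    - [0.114, -0.3, 0, 0, 0, -0.111, 0]
    - [0.17, -0.45, 0, 0, 0, -0.166, 0]
    - [0.228, -0.611, 0, 0, 0, -0.222, 0]
    - [0.228, -0.611, 0, 0, 0, -0.222, 0]

```text
t: 22.12
eef_pos: [0.4629, -0.1453, 0.2121]
orientation: [-2.947, -1.083, 0.001]
force: [-0.4, 0.1, -1.2]
grip_width: 0.0156
grasp_force: 50.0
```

Emit:
play_rows:
  increments:
    - [0.122, -0.07, 0, 0, 0, -0.048, 0]
    - [0.244, -0.14, 0, 0, 0, -0.097, 0]
    - [0.366, -0.21, 0, 0, 0, -0.145, 0]
    - [0.488, -0.276, 0, 0, 0, -0.194, 0]
    - [0.488, -0.276, 0, 0, 0, -0.194, 0]

```text
t: 22.75
eef_pos: [0.5015, -0.0421, 0.2116]
orientation: [-2.491, -1.911, 0.002]
force: [0.0, 0.1, -1.0]
grip_width: 0.0158
grasp_force: 50.0
```

Emit:
play_rows:
  increments:
    - [0.213, 0.048, 0.033, 0, 0, -0.042, 0]
    - [0.426, 0.096, 0.067, 0, 0, -0.084, 0]
    - [0.639, 0.145, 0.1, 0, 0, -0.126, 0]
    - [0.639, 0.145, 0.1, 0, 0, -0.126, 0]
    - [0.639, 0.145, 0.1, 0, 0, -0.126, 0]

```text
t: 23.38
eef_pos: [0.5619, 0.0699, 0.1906]
orientation: [-2.075, -2.358, 0.006]
force: [1.1, 0.1, -1.2]
grip_width: 0.0156
grasp_force: 50.0
```

Run:
```python
from h import *
o,e,s=panpose();print(o,e,s['force'],np.round(s['q'],2))
c=capture('wrist');W=wcloud(c);nuts(c,W)
c=capture('side');L=loc(cloud(c));P=L[(abs(L[...,1])<.05)&(L[...,0]>-.09)&(L[...,0]<.0)&(L[...,2]>.08)&(L[...,2]<.15)]
print('pan lat',np.percentile(P[:,1],[1,99]),P[:,2].min())
a=cum([('lo',bx(-.049,.06,0)),('in',bx(-.049,.006,0))]);a=cum([('push',bx(x,.006,0)) for x in (0.02,.059)],a)
```

```text
[0.55171216 0.14658227 0.10828497] [9.73088296e+01 9.26371256e-02 2.10530014e-01] [ 1.12993726  0.08887221 -1.22436153] [ 0.69  0.68 -1.21  1.78  0.69  1.19 -0.61]
pan lat [-0.03630244  0.03767398] 0.10826443553389549
lo [0.011, -0.003, 0.243, -0.001, 0.001, -0.002] 
in [0.012, -0.002, 0.513, -0.001, 0.001, -0.002] 
push [0.345, -0.0, -0.0, 0.0, 0.0, 0.0] 
push [0.54, -0.0, -0.0, 0.0, 0.0, 0.0]
```

Emit:
play_rows:
  increments:
    - [0.011, -0.003, 0.243, 0, 0, -0.002, 0]
    - [0.012, -0.003, 0.243, 0, 0, -0.002, 0]
    - [0.012, -0.003, 0.36, 0, 0, -0.002, 0]
    - [0.012, -0.002, 0.46, 0, 0, -0.002, 0]
    - [0.012, -0.002, 0.513, 0, 0, -0.002, 0]
    - [0.012, -0.002, 0.513, 0, 0, -0.002, 0]

```text
t: 24.22
eef_pos: [0.561, 0.0733, 0.088]
orientation: [-2.063, -2.367, 0.004]
force: [-0.7, -0.2, 0.1]
grip_width: 0.0157
grasp_force: 50.0
```

Emit:
play_rows:
  increments:
    - [0.035, 0, 0, 0, 0, 0, 0]
    - [0.07, 0, 0, 0, 0, 0, 0]
    - [0.11, 0, 0, 0, 0, 0, 0]
    - [0.15, 0, 0, 0, 0, 0, 0]
    - [0.19, 0, 0, 0, 0, 0, 0]
    - [0.23, 0, 0, 0, 0, 0, 0]
    - [0.27, 0, 0, 0, 0, 0, 0]
    - [0.31, 0, 0, 0, 0, 0, 0]
    - [0.345, 0, 0, 0, 0, 0, 0]
    - [0.345, 0, 0, 0, 0, 0, 0]

```text
t: 25.48
eef_pos: [0.5514, 0.1427, 0.0886]
orientation: [-2.062, -2.368, 0.002]
force: [1.1, -0.0, -0.3]
grip_width: 0.0158
grasp_force: 50.0
```

Run:
```python
from h import *
o,e,s=panpose();print(o,loc(o),e,s['force'])
c=capture('wrist');W=wcloud(c);nuts(c,W)
cum([(x,bx(x,.006,0)) for x in (.03,.045,.056,.059)])
```

```text
[0.54058127 0.21946197 0.0064507 ] [ 0.02331252 -0.00029766  0.0064507 ] [ 9.79160610e+01 -4.56984883e-03  1.11940039e-01] [ 1.08040975 -0.04394584 -0.33100449]
  px 3173 [268.  30.] mean [ 0.081 -0.008  0.031] top 0.038 xr 0.067 0.1
  px 18 [244. 202.] mean [-0.044 -0.028  0.005] top 0.007 xr -0.047 -0.042
0.03 [0.037, -0.001, 0.002, -0.001, 0.0, 0.001] 
0.045 [0.112, -0.001, 0.002, -0.001, 0.0, 0.001] 
0.056 [0.167, -0.0, 0.002, -0.001, 0.0, 0.001] 
0.059 [0.182, -0.0, 0.002, -0.001, 0.0, 0.001]
```

Emit:
play_rows:
  increments:
    - [0.03, 0, 0.002, 0, 0, 0.001, 0]
    - [0.06, 0, 0.002, 0, 0, 0.001, 0]
    - [0.09, 0, 0.002, 0, 0, 0.001, 0]
    - [0.11, 0, 0.002, 0, 0, 0.001, 0]
    - [0.13, 0, 0.002, 0, 0, 0.001, 0]
    - [0.15, 0, 0.002, 0, 0, 0.001, 0]
    - [0.167, 0, 0.002, 0, 0, 0.001, 0]
    - [0.167, 0, 0.002, 0, 0, 0.001, 0]

```text
t: 26.52
eef_pos: [0.549, 0.1657, 0.0891]
orientation: [2.066, 2.353, -0.02]
force: [-3.3, -22.2, 18.6]
grip_width: 0.0156
grasp_force: 50.4
```

Run:
```python
from h import *
o,e,s=panpose();print(o,loc(o),e,s['force'])
c=capture('wrist');W=wcloud(c);nuts(c,W);cv2.imwrite('pics/w5.png',c['image'])
f=lambda x,t,dz=0:bx(x,.0065+.0375*np.sin(np.radians(-t))+dz,t)
a=cum([(t,f(x,t,dz)) for x,t,dz in((.055,-2,0),(.054,-5,0),(.052,-8,.001),(.050,-11,.001),(.046,-14,.002),(.04,-17,.003),(.032,-19,.006),(.024,-20,.015),(.010,-20,.04))])
```

```text
[0.53895795 0.24123436 0.00564059] [0.04510648 0.00101114 0.00564059] [97.41344887  0.93122371  0.17618736] [ -3.28556797 -22.24366741  18.64452611]
  px 3262 [267.  60.] mean [ 0.082 -0.007  0.032] top 0.039 xr 0.068 0.099
-2 [0.029, -0.004, 0.009, -0.001, 0.016, -0.002] 
-5 [0.004, -0.004, 0.021, -0.001, 0.033, -0.002] 
-8 [-0.025, -0.004, 0.029, -0.001, 0.05, -0.002] 
-11 [-0.053, -0.004, 0.043, -0.001, 0.066, -0.002] 
-14 [-0.089, -0.004, 0.054, -0.001, 0.083, -0.002] 
-17 [-0.134, -0.003, 0.065, -0.001, 0.1, -0.002] 
-19 [-0.184, -0.003, 0.062, -0.001, 0.111, -0.002] 
-20 [-0.229, -0.003, 0.024, -0.001, 0.116, -0.002] 
-20 [-0.301, -0.003, -0.1, -0.001, 0.116, -0.002]
```

View pics/w5.png

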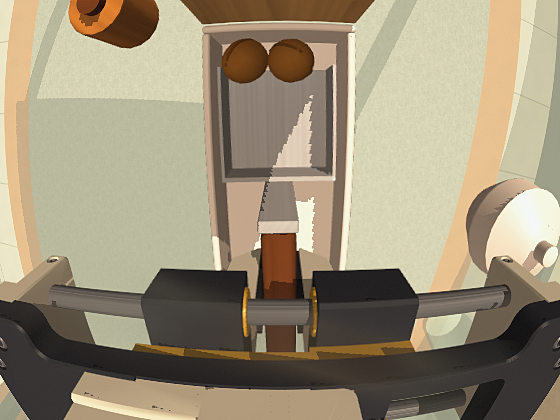

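The two nuts at (245,62) and (290,62) ride on the nose lip against the hinge wall, their tops raised 3 mm. The pan flexes nose-down and rubs the floor (22 N), so I'll pitch the nose up slightly to relieve that while still moving forward.

Emit:
play_rows:
  increments:
    - [0, 0, 0, 0, 0.004, 0, 0]
    - [0, 0, -0.002, 0, 0.008, 0, 0]
    - [0.005, 0, -0.003, 0, 0.01, 0, 0]
    - [0.01, 0, -0.003, 0, 0.01, 0, 0]

```text
t: 27.08
eef_pos: [0.5465, 0.1777, 0.0886]
orientation: [-2.05, -2.346, -0.03]
force: [-0.0, 0.7, -1.3]
grip_width: 0.0157
grasp_force: 50.0
```

Run:
```python
from h import *
o,e,s=panpose();print(o,loc(o),e,s['force'])
c=capture('wrist');W=wcloud(c);nuts(c,W)
L=loc(W);m=(abs(L[...,1])<.03)&(L[...,2]<.02)
u=np.arange(560);col=270
for v in range(60,130,6):print(v,L[v,col].round(4),c['image'][v,col])
```

```text
[0.53553591 0.25703856 0.00891737] [ 0.061227   -0.00026234  0.00891737] [97.70051388 -1.84516007  0.13558509] [-0.02936335  0.73325681 -1.28897913]
  px 3370 [284.  87.] mean [0.079 0.003 0.037] top 0.045 xr 0.061 0.099
60 [ 0.0988 -0.0068  0.026 ] [ 92 109 127]
66 [ 0.0978 -0.0075  0.0054] [156 182 212]
72 [ 0.089  -0.0065  0.0359] [18 51 89]
78 [ 0.0845 -0.0064  0.0394] [20 57 98]
84 [ 0.0806 -0.0064  0.04  ] [ 21  60 103]
90 [ 0.0765 -0.0063  0.0415] [ 22  61 105]
96 [ 0.0728 -0.0064  0.0396] [ 24  60 103]
102 [ 0.0689 -0.0064  0.0387] [22 55 97]
108 [ 0.0652 -0.0066  0.0344] [19 49 86]
114 [ 0.0614 -0.0074  0.0101] [116 127 141]
120 [ 0.057  -0.0073  0.0114] [114 127 139]
126 [ 0.0525 -0.0073  0.0112] [113 125 139]
```

The jam is free and both nuts are on the pan, with tops at 41–45 mm. I'll tilt up and lift.

Run:
```python
from h import *
f=lambda x,t,dz=0:bx(x,.0075+.0375*np.sin(np.radians(-t))+dz,t)
a=cum([(t,f(x,t,dz)) for x,t,dz in((.0595,-4,0.001),(.057,-7,.001),(.054,-10,.001),(.050,-13,.002),(.046,-16,.002),(.04,-18,.003),(.032,-20,.006),(.024,-20,.015),(.010,-20,.04))])
```

```text
-4 [-0.025, 0.0, 0.004, -0.001, 0.012, 0.0] 
-7 [-0.057, 0.0, 0.015, -0.001, 0.029, 0.0] 
-10 [-0.091, 0.0, 0.028, -0.001, 0.045, 0.0] 
-13 [-0.128, 0.0, 0.036, -0.001, 0.062, 0.0] 
-16 [-0.164, 0.001, 0.05, -0.001, 0.079, 0.0] 
-18 [-0.204, 0.0, 0.055, -0.001, 0.09, 0.0] 
-20 [-0.253, 0.0, 0.05, -0.001, 0.101, 0.0] 
-20 [-0.292, 0.0, 0.003, -0.001, 0.101, 0.0] 
-20 [-0.358, 0.0, -0.124, -0.001, 0.101, 0.0]
```

Emit:
play_rows:
  increments:
    - [-0.025, 0, 0.004, 0, 0.012, 0, 0]
    - [-0.057, 0, 0.015, 0, 0.029, 0, 0]
    - [-0.091, 0, 0.028, 0, 0.045, 0, 0]
    - [-0.128, 0, 0.036, 0, 0.062, 0, 0]
    - [-0.164, 0, 0.05, 0, 0.079, 0, 0]
    - [-0.204, 0, 0.055, 0, 0.09, 0, 0]
    - [-0.253, 0, 0.05, 0, 0.101, 0, 0]
    - [-0.292, 0, 0.003, 0, 0.101, 0, 0]
    - [-0.358, 0, -0.124, 0, 0.101, 0, 0]
    - [-0.358, 0, -0.124, 0, 0.101, 0, 0]

```text
t: 28.38
eef_pos: [0.5583, 0.1052, 0.1133]
orientation: [-1.885, -2.154, -0.333]
force: [-0.5, -0.0, -1.7]
grip_width: 0.0158
grasp_force: 50.0
```

Run:
```python
from h import *
o,e,s=panpose();print(o,loc(o),e,s['force'],np.round(s['q'],2))
c=capture('wrist');W=wcloud(c);L=loc(W);cv2.imwrite('pics/w6.png',c['image'])
blobs(c['image'],(abs(L[...,1])<.06)&(L[...,0]<.12)&(L[...,0]>-.06)&(L[...,2]<.15),L)
c=capture('side');P=traypose(c);H=P[(P[:,0]<.443)];print('handle',len(H),rect(H))
W=cloud(c);blobs(c['image'],(W[...,2]<.05)&(W[...,1]<-.2)&(W[...,1]>-.35)&(W[...,0]>.45)&(W[...,0]<.61),W,15)
for lo,hi in((-.24,-.18),(-.36,-.31)):
    S=P[(P[:,1]>lo)&(P[:,1]<hi)&(P[:,0]>.47)&(P[:,0]<.58)&(P[:,2]>.027)];f=np.polyfit(S[:,0],S[:,1],1) if len(S) else [0,0];print('side',len(S),np.degrees(np.arctan(f[0])),np.polyval(f,.52))
a=(o,97.7,-20);b=(o+[0.0,-.03,.07],97.7,-20);cc=(np.array([.50,0.04,.15]),62,-20);d=(np.array([.53,-.11,.15]),30,-20);g=(np.array([.515,-.272,.12]),0,-20)
print('lift');x=seg(a,b,3);print('c1');x=seg(b,cc,9,x)
```

```text
[0.54509486 0.20518085 0.06243897] [0.00855511 0.00226164 0.06243897] [ 97.62989805 -19.91911596  -0.10675144] [-0.46066855 -0.03647163 -1.67157849] [ 0.84  0.94 -1.28  1.83  0.66  0.99 -0.49]
   [221, 0, 114, 19, 1914] [0.104 0.    0.065] [0.107 0.046 0.079]
   [238, 126, 91, 47, 3098] [-0.022  0.004  0.081] [0.    0.035 0.088]
handle 484 (array([ 414.6, -273.7]), array([56.4, 16.3]), 1.2)
   [313, 326, 26, 38, 669] [ 0.585 -0.283  0.029] [ 0.601 -0.248  0.037]
   [287, 329, 25, 39, 633] [ 0.545 -0.285  0.029] [ 0.561 -0.249  0.038]
side 259 1.1342543072230433 -0.2084573564070651
side 361 0.8836309378140884 -0.33539612511807665
lift
1 [-0.006, 0.005, -0.108, -0.0, 0.0, -0.0] 
2 [-0.016, -0.005, -0.291, -0.0, 0.0, -0.0] 
3 [-0.022, -0.01, -0.389, -0.0, 0.0, -0.0] 
c1
1 [-0.019, -0.022, -0.01, -0.002, 0.0, 0.006] 
2 [-0.071, -0.079, -0.037, -0.009, 0.0, 0.024] 
3 [-0.142, -0.163, -0.076, -0.018, -0.0, 0.048] 
4 [-0.222, -0.261, -0.12, -0.028, -0.0, 0.078] 
5 [-0.302, -0.362, -0.164, -0.04, -0.0, 0.109] 
6 [-0.373, -0.457, -0.205, -0.05, -0.0, 0.138] 
7 [-0.43, -0.536, -0.238, -0.059, -0.0, 0.163] 
8 [-0.468, -0.589, -0.261, -0.066, -0.0, 0.18] 
9 [-0.482, -0.609, -0.269, -0.068, -0.0, 0.186]
```

Both last nuts sit at the back of the pan, the box is empty, and the tray with its four nuts is unmoved. I'll carry them over.

Emit:
play_rows:
  increments:
    - [-0.006, 0, -0.108, 0, 0, 0, 0]
    - [-0.016, -0.005, -0.291, 0, 0, 0, 0]
    - [-0.022, -0.01, -0.389, 0, 0, 0, 0]
    - [-0.022, -0.01, -0.389, 0, 0, 0, 0]

```text
t: 28.98
eef_pos: [0.5598, 0.074, 0.1842]
orientation: [-1.885, -2.153, -0.331]
force: [0.7, 0.4, -1.4]
grip_width: 0.0157
grasp_force: 50.0
```

Emit:
play_rows:
  increments:
    - [-0.019, -0.022, -0.01, -0.002, 0, 0.006, 0]
    - [-0.071, -0.079, -0.037, -0.009, 0, 0.024, 0]
    - [-0.142, -0.163, -0.076, -0.018, 0, 0.048, 0]
    - [-0.222, -0.261, -0.12, -0.028, 0, 0.078, 0]
    - [-0.302, -0.362, -0.164, -0.04, 0, 0.109, 0]
    - [-0.373, -0.457, -0.205, -0.05, 0, 0.138, 0]
    - [-0.43, -0.536, -0.238, -0.059, 0, 0.163, 0]
    - [-0.468, -0.589, -0.261, -0.066, 0, 0.18, 0]
    - [-0.482, -0.609, -0.269, -0.068, 0, 0.186, 0]
    - [-0.482, -0.609, -0.269, -0.068, 0, 0.186, 0]

```text
t: 30.22
eef_pos: [0.4521, -0.0498, 0.2004]
orientation: [-2.511, -1.509, -0.439]
force: [-0.5, 0.3, -1.4]
grip_width: 0.0156
grasp_force: 50.0
```

Emit:
play_rows:
  increments:
    - [-0.024, 0.009, -0.009, -0.003, 0, 0.007, 0]
    - [-0.085, 0.032, -0.031, -0.01, 0, 0.026, 0]
    - [-0.169, 0.065, -0.061, -0.019, 0, 0.053, 0]
    - [-0.26, 0.103, -0.095, -0.03, 0, 0.084, 0]
    - [-0.346, 0.143, -0.126, -0.042, 0, 0.114, 0]
    - [-0.418, 0.18, -0.152, -0.051, 0, 0.141, 0]
    - [-0.466, 0.207, -0.17, -0.058, 0, 0.16, 0]
    - [-0.484, 0.217, -0.176, -0.061, 0, 0.167, 0]
    - [-0.484, 0.217, -0.176, -0.061, 0, 0.167, 0]

```text
t: 31.35
eef_pos: [0.4427, -0.1607, 0.2009]
orientation: [-2.907, -0.781, -0.511]
force: [0.1, 0.6, -0.8]
grip_width: 0.0155
grasp_force: 50.0
```

Emit:
play_rows:
  increments:
    - [-0.017, 0.014, -0.001, -0.002, 0, 0.005, 0]
    - [-0.061, 0.05, -0.002, -0.007, 0, 0.02, 0]
    - [-0.123, 0.104, -0.004, -0.015, 0, 0.041, 0]
    - [-0.194, 0.168, -0.004, -0.024, 0, 0.065, 0]
    - [-0.265, 0.235, -0.004, -0.033, 0, 0.091, 0]
    - [-0.33, 0.301, -0.002, -0.042, 0, 0.116, 0]
    - [-0.382, 0.357, 0, -0.05, 0, 0.137, 0]
    - [-0.417, 0.397, 0.003, -0.055, 0, 0.151, 0]
    - [-0.429, 0.412, 0.003, -0.057, 0, 0.157, 0]
    - [-0.429, 0.412, 0.003, -0.057, 0, 0.157, 0]

```text
t: 32.6
eef_pos: [0.4142, -0.2727, 0.1712]
orientation: [3.093, -0.001, 0.544]
force: [0.3, -0.1, -2.0]
grip_width: 0.0157
grasp_force: 50.0
```

Run:
```python
from h import *
o,e,s=panpose();print(o,e,s['force'],np.round(s['q'],2))
c=capture('wrist');W=wcloud(c);blobs(c['image'],(W[...,2]<.17)&(W[...,0]>.44)&(W[...,0]<.62)&(W[...,1]<-.2),W)
a=cum(nosepath([-15,-10,-5,-2],[.545,.535,.525,.515],[.11,.09,.07,.06],-.272))
a=cum(nosepath([2,5,8,11,15,20,26,32,38,41],[.512]*10,[.056,.052,.05,.047,.046,.046,.046,.046,.046,.046],-.272),a)
```

```text
[ 0.51513539 -0.27281697  0.12040826] [ -0.02198619 -19.95506302  -0.07267883] [ 0.31526068 -0.06935021 -2.02428962] [ 1.76  0.34 -1.21  2.2   0.24  0.53 -1.14]
   [242, 126, 90, 47, 2869] [ 0.485 -0.278  0.139] [ 0.507 -0.246  0.146]
-15 [-0.028, -0.002, 0.052, 0.0, -0.028, 0.0] 
-10 [-0.067, -0.002, 0.084, 0.0, -0.055, 0.0] 
-5 [-0.102, -0.002, 0.119, 0.0, -0.083, 0.0] 
-2 [-0.137, -0.002, 0.126, 0.0, -0.1, 0.0] 
2 [0.014, 0.0, -0.02, 0.0, -0.022, -0.0] 
5 [0.038, 0.0, -0.028, 0.0, -0.039, -0.0] 
8 [0.063, 0.0, -0.044, 0.0, -0.056, -0.0] 
11 [0.09, 0.0, -0.054, 0.0, -0.072, -0.0] 
15 [0.128, 0.0, -0.081, 0.0, -0.094, -0.0] 
20 [0.178, 0.0, -0.116, 0.0, -0.122, -0.0] 
26 [0.243, 0.0, -0.152, 0.0, -0.156, -0.0] 
32 [0.311, 0.0, -0.182, 0.0, -0.189, -0.0] 
38 [0.381, 0.0, -0.204, 0.0, -0.222, -0.0] 
41 [0.417, 0.0, -0.212, 0.0, -0.239, -0.0]
```

Emit:
play_rows:
  increments:
    - [-0.028, 0, 0.052, 0, -0.028, 0, 0]
    - [-0.067, 0, 0.084, 0, -0.055, 0, 0]
    - [-0.102, 0, 0.119, 0, -0.083, 0, 0]
    - [-0.137, 0, 0.126, 0, -0.1, 0, 0]

```text
t: 33.15
eef_pos: [0.3981, -0.2719, 0.138]
orientation: [3.141, 0.002, 0.052]
force: [-0.6, 0.5, -2.0]
grip_width: 0.0156
grasp_force: 50.0
```

Emit:
play_rows:
  increments:
    - [0.014, 0, -0.02, 0, -0.022, 0, 0]
    - [0.038, 0, -0.028, 0, -0.039, 0, 0]
    - [0.063, 0, -0.044, 0, -0.056, 0, 0]
    - [0.09, 0, -0.054, 0, -0.072, 0, 0]
    - [0.128, 0, -0.081, 0, -0.094, 0, 0]
    - [0.178, 0, -0.116, 0, -0.122, 0, 0]
    - [0.243, 0, -0.152, 0, -0.156, 0, 0]
    - [0.311, 0, -0.182, 0, -0.189, 0, 0]
    - [0.381, 0, -0.204, 0, -0.222, 0, 0]
    - [0.417, 0, -0.212, 0, -0.239, 0, 0]

```text
t: 34.4
eef_pos: [0.4806, -0.2714, 0.182]
orientation: [-2.94, -0.002, 1.104]
force: [0.6, -0.5, -0.4]
grip_width: 0.016
grasp_force: 50.0
```

Emit:
play_rows:
  increments:
    - [0, 0, 0, 0, 0, 0, 0]
    - [0, 0, 0, 0, 0, 0, 0]
    - [0, 0, 0, 0, 0, 0, 0]
    - [0, 0, 0, 0, 0, 0, 0]

```text
t: 34.9
eef_pos: [0.4786, -0.2733, 0.184]
orientation: [2.941, -0.004, -1.1]
force: [-0.7, -0.5, -1.2]
grip_width: 0.0159
grasp_force: 50.0
```

Run:
```python
from h import *
o,e,s=panpose();print(o,e,s['force'],np.round(s['q'],2))
c=capture('wrist');W=wcloud(c);blobs(c['image'],(W[...,2]<.17)&(W[...,0]>.4)&(W[...,0]<.62)&(W[...,1]<-.2),W)
c=capture('side');W=cloud(c);print('side');blobs(c['image'],(W[...,2]<.06)&(W[...,0]<.61)&(W[...,1]<-.2)&(W[...,1]>-.35)&(W[...,0]>.45),W,15)
cz=np.array([.5161,-.0456,0])
a=cum(nosepath([30,18,6,0],[.512,.512,.515,.515],[.07,.09,.11,.13],-.272))
a=cum([('d',scoop([.515,-.15,.13],-8))],a)
a=cum([('over',scoop(cz+[0,0,.10],-17))],a)
```

```text
[ 0.4831012  -0.27353698  0.07115901] [-0.19041313 41.00682661 -0.14287808] [-0.7076437  -0.47967578 -1.23618664] [ 0.71  0.9  -0.68  1.29  0.56  1.86 -1.59]
   [240, 0, 88, 16, 747] [ 0.551 -0.279  0.03 ] [ 0.559 -0.247  0.036]
   [260, 65, 24, 5, 72] [ 0.49  -0.268  0.019] [ 0.511 -0.258  0.051]
side
   [293, 326, 46, 41, 1344] [ 0.569 -0.284  0.029] [ 0.601 -0.248  0.038]
   [236, 334, 21, 27, 363] [ 0.472 -0.273  0.027] [ 0.487 -0.238  0.037]
30 [-0.144, -0.005, 0.027, 0.0, 0.061, -0.001] 
18 [-0.256, -0.005, 0.091, 0.0, 0.128, -0.001] 
6 [-0.327, -0.005, 0.153, 0.0, 0.195, -0.001] 
0 [-0.39, -0.005, 0.151, 0.0, 0.228, -0.001] 
d [0.191, -0.664, -0.0, 0.0, -0.0, 0.044] 
over [-0.062, -0.578, 0.15, -0.0, -0.0, 0.05]
```

Emit:
play_rows:
  increments:
    - [-0.144, -0.005, 0.027, 0, 0.061, 0, 0]
    - [-0.256, -0.005, 0.091, 0, 0.128, 0, 0]
    - [-0.327, -0.005, 0.153, 0, 0.195, 0, 0]
    - [-0.39, -0.005, 0.151, 0, 0.228, 0, 0]
    - [-0.39, -0.005, 0.151, 0, 0.228, 0, 0]

```text
t: 35.62
eef_pos: [0.3947, -0.2746, 0.2122]
orientation: [3.136, -0.015, -0.006]
force: [-0.1, -0.4, -1.9]
grip_width: 0.0156
grasp_force: 50.0
```

Emit:
play_rows:
  increments:
    - [0.191, -0.664, 0, 0, 0, 0.044, 0]
    - [0.191, -0.664, 0, 0, 0, 0.044, 0]
    - [0.191, -0.664, 0, 0, 0, 0.044, 0]
    - [0.191, -0.664, 0, 0, 0, 0.044, 0]

```text
t: 36.12
eef_pos: [0.4395, -0.1372, 0.2119]
orientation: [3.133, -0.211, -0.001]
force: [0.1, -0.8, -1.3]
grip_width: 0.0159
grasp_force: 50.0
```

Emit:
play_rows:
  increments:
    - [-0.062, -0.578, 0.15, 0, 0, 0.05, 0]
    - [-0.062, -0.578, 0.15, 0, 0, 0.05, 0]
    - [-0.062, -0.578, 0.15, 0, 0, 0.05, 0]
    - [-0.062, -0.578, 0.15, 0, 0, 0.05, 0]
    - [-0.062, -0.578, 0.15, 0, 0, 0.05, 0]

```text
t: 36.75
eef_pos: [0.4426, -0.0248, 0.1816]
orientation: [3.105, -0.469, -0.001]
force: [-0.4, 0.0, -0.6]
grip_width: 0.0154
grasp_force: 50.0
```

Run:
```python
from h import *
o,e,s=panpose();print(o,e,s['force'],np.round(s['q'],2))
for n in('top','side'):
    c=capture(n);W=cloud(c);P=W[(W[...,2]>.09)&(W[...,2]<.15)&(W[...,0]>.465)&(W[...,0]<.60)&(abs(W[...,1]+.045)<.07)]
    print(n,len(P))
    if len(P)>50:print(rect(P),P.min(0),P.max(0))
    print(n);blobs(c['image'],(W[...,2]<.06)&(W[...,2]>.01)&(W[...,0]<.61)&(W[...,1]<-.2)&(W[...,1]>-.35)&(W[...,0]>.45),W,15)
    if n=='top':
        hsv=cv2.cvtColor(c['image'],cv2.COLOR_BGR2HSV);k=np.argwhere(cv2.inRange(hsv,(45,80,40),(80,255,255))>0)[:,::-1];print('coaster',rect(ray(c,k,.005)))
# local pan frame stats from side
Q=R.from_euler('z',e[0],degrees=True);L=Q.inv().apply(P-o);Z=L[:,2]
for lo in(0.003,.01,.02,.03):
    S=L[(Z>lo)&(Z<lo+.008)];print(lo,len(S),np.percentile(S,[1,99],axis=0).round(4).tolist())
```

```text
[ 0.5166192  -0.04783413  0.09935436] [-1.71650915e+01  8.84096101e-03 -9.78588024e-02] [-0.39125551  0.03749888 -0.56937512] [ 0.88  0.29 -1.    2.08  0.31  0.93 -2.17]
top 1111
(array([512.5, -47.2]), array([73.7, 74.8]), 72.7) [ 0.47832437 -0.09246182  0.09743304] [ 0.55744876 -0.00203763  0.13835957]
top
   [384, 198, 29, 27, 553] [ 0.57  -0.274  0.03 ] [ 0.6   -0.244  0.041]
   [377, 247, 27, 14, 269] [ 0.473 -0.249  0.029] [ 0.487 -0.222  0.037]
coaster (array([525.5, -46.4]), array([98.8, 79.6]), 85.3)
side 1794
(array([510.6, -45.8]), array([79.4, 81.1]), 72.9) [ 0.46668761 -0.09480958  0.10040168] [ 5.59651908e-01 -2.25250384e-04  1.49341729e-01]
side
   [235, 322, 22, 39, 636] [ 0.473 -0.26   0.029] [ 0.489 -0.226  0.037]
   [293, 326, 46, 41, 1340] [ 0.569 -0.284  0.029] [ 0.603 -0.249  0.038]
0.003 468 [[-0.0387, -0.0384, 0.003], [0.0339, 0.0378, 0.0109]]
0.01 341 [[-0.0396, -0.0384, 0.0101], [0.0338, 0.0384, 0.018]]
0.02 354 [[-0.0395, -0.0382, 0.02], [0.0337, 0.0381, 0.0279]]
0.03 407 [[-0.045, -0.0384, 0.0302], [0.0333, 0.038, 0.0377]]
```

All six nuts are in the tray (blob areas match four plus two). I'll check the pan is level in the grip before setting it down.

Run:
```python
from h import *
o,e,s=panpose();Q=R.from_euler('z',e[0],degrees=True)
c=capture('top');W=cloud(c);L=Q.inv().apply(W.reshape(-1,3)-o)
for nm,m in(('floor',(abs(L[:,0])<.03)&(abs(L[:,1])<.03)&(abs(L[:,2])<.012)),('rim',(abs(L[:,0])<.033)&(abs(abs(L[:,1])-.036)<.002)&(abs(L[:,2]-.035)<.006))):
    S=L[m];A=np.c_[S[:,:2],np.ones(len(S))];k=np.linalg.lstsq(A,S[:,2],rcond=None)[0];print(nm,len(S),'pitch/roll deg',np.degrees(k[:2]).round(2),'z',k[2].round(4))
```

```text
floor 766 pitch/roll deg [-0.16  0.04] z 0.0023
rim 53 pitch/roll deg [0.39 0.25] z 0.0354
```

Level in the grip, so I'll lower it onto the coaster and release.

Emit:
play_rows:
  increments:
    - [0.012, -0.011, 0.12, 0, 0, 0.001, 0]
    - [0.012, -0.011, 0.25, 0, 0, 0.001, 0]
    - [0.012, -0.011, 0.36, 0, 0, 0.001, 0]
    - [0.012, -0.011, 0.43, 0, 0, 0.001, 0]
    - [0.012, -0.011, 0.46, 0, 0, 0.001, 0]
    - [0.012, -0.011, 0.472, 0, 0, 0.001, 0]
    - [0.012, -0.011, 0.472, 0, 0, 0.001, 0]

```text
t: 37.78
eef_pos: [0.4457, -0.0214, 0.0876]
orientation: [3.105, -0.468, 0.001]
force: [-0.3, -1.0, -0.2]
grip_width: 0.0157
grasp_force: 50.0
```

Run:
```python
from h import *
o,e,s=panpose();print(o,e,s['force'],s['eef_pos'])
c=capture('top');W=cloud(c);P=W[(W[...,2]>.03)&(W[...,2]<.055)&(W[...,0]>.465)&(W[...,0]<.60)&(abs(W[...,1]+.045)<.07)];print(len(P),rect(P))
```

```text
[ 0.51983211 -0.04439967  0.00549263] [-17.14981348  -0.05351392  -0.06581257] [-0.2588342  -0.96287224 -0.23806637] [ 0.4457325  -0.0214343   0.08762015]
58 (array([515.4, -43.8]), array([74.1, 73.3]), 72.7)
```

Emit:
play_rows:
  increments:
    - [0.005, 0.007, 0, 0, 0, 0, 0]
    - [0.005, 0.007, 0.002, 0, 0, 0, 0]
    - [0.005, 0.007, 0.002, 0, 0, 0, 0.5]
    - [0.005, 0.007, 0.002, 0, 0, 0, 0.5]
    - [0.005, 0.007, 0.002, 0, 0, 0, 0.5]
    - [0.005, 0.007, 0.002, 0, 0, 0, 0.5]
    - [0.005, 0.007, 0.002, 0, 0, 0, 0.5]
    - [0.005, 0.007, 0.002, 0, 0, 0, 0.5]

```text
t: 38.83
eef_pos: [0.4458, -0.023, 0.0867]
orientation: [3.105, -0.468, -0.0]
force: [-0.4, -0.4, 0.8]
grip_width: 0.0459
grasp_force: 0.0
```

Emit:
play_rows:
  increments:
    - [0, 0, -0.15, 0, 0, 0, 0.5]
    - [0, 0, -0.4, 0, 0, 0, 0.5]
    - [0, 0, -0.7, 0, 0, 0, 0.3]
    - [0, 0, -0.7, 0, 0, 0, 0]

```text
t: 39.33
eef_pos: [0.449, -0.0229, 0.2307]
orientation: [3.104, -0.469, 0.013]
force: [-0.4, -0.4, 0.2]
grip_width: 0.0305
grasp_force: 0.0
```

Run:
```python
from h import *
s=sense();print(s['eef_pos'],s['orientation'],s['grip_width'],np.round(s['q'],2))
c=capture('top');W=cloud(c);P=W[(W[...,2]>.03)&(W[...,2]<.055)&(W[...,0]>.465)&(W[...,0]<.60)&(abs(W[...,1]+.045)<.07)];print(len(P),rect(P))
hsv=cv2.cvtColor(c['image'],cv2.COLOR_BGR2HSV);k=np.argwhere(cv2.inRange(hsv,(45,80,40),(80,255,255))>0)[:,::-1];print('coaster',rect(ray(c,k,.005)))
m=(W[...,2]>.06)&(W[...,2]<.3)&(W[...,1]>.28)&(W[...,1]<.36)&(W[...,0]>.45)&(W[...,0]<.62)
L=loc(W[m]);print('lid',len(L));
for z in np.arange(.06,.28,.02):
    S=L[abs(L[:,2]-z)<.01]
    if len(S)>5:print(z.round(2),len(S),S[:,0].mean().round(4),S[:,1].min().round(3),S[:,1].max().round(3))
```

```text
[ 0.4490347  -0.02287566  0.23073651] [ 3.10358433 -0.46860972  0.012638  ] 0.030527563263519755 [ 0.95  0.22 -1.07  2.02  0.23  1.02 -2.1 ]
56 (array([518.9, -47.1]), array([74. , 69.1]), 72.9)
coaster (array([530.7, -47.1]), array([99.9, 71.6]), 87.9)
lid 2108
0.06 63 0.1052 -0.045 0.045
0.08 144 0.1058 -0.045 0.045
0.1 149 0.1068 -0.046 0.045
0.12 160 0.1077 -0.046 0.045
0.14 168 0.1087 -0.046 0.046
0.16 190 0.1097 -0.045 0.046
0.18 194 0.1107 -0.046 0.045
0.2 213 0.1116 -0.046 0.044
0.22 230 0.1125 -0.046 0.045
0.24 249 0.1134 -0.046 0.045
0.26 348 0.1165 -0.046 0.046
```

The scoop stands on the coaster and the lid is at about 1.62 rad. Next I'll take the closed gripper over the lid to push it from behind.

```bash
cat >> h.py <<'E'
def fing(thdeg,r=.17,over=.003):
    th=np.radians(thdeg);x=.105-r*np.cos(th)+(.008-over)*np.sin(th);z=.05+r*np.sin(th)+(.008-over)*np.cos(th)
    return tcp(B+(x+.0095)*E_+[0,0,z],97.7)
E
python3 - <<'E'
from h import *
a=cum([('up',tcp([.449,-.023,.36],-17))])
a=cum([('b1',tcp([.48,.07,.37],20)),],a)
a=cum([('b',tcp([.5,.20,.37],60))],a)
a=cum([('c',tcp(B+.16*E_+[0,0,.37],97.7))],a)
a=cum([('d',tcp(B+.16*E_+[0,0,.222],97.7))],a)
E
```

```text
up [0.011, -0.003, -0.657, 0.001, -0.001, -0.001] 
b1 [0.012, -0.49, -0.05, 0.0, 0.0, -0.206] 
b [0.316, -0.577, -0.0, 0.0, 0.0, -0.222] 
c [0.727, -0.29, -0.0, -0.0, 0.0, -0.209] 
d [0.0, -0.0, 0.74, 0.0, 0.0, 0.0]
```

Emit:
play_rows:
  increments:
    - [0.011, 0, -0.3, 0, 0, 0, 0]
    - [0.011, 0, -0.657, 0, 0, 0, 0]
    - [0.011, 0, -0.657, 0, 0, 0, 0]
    - [0.011, 0, -0.657, 0, 0, 0, 0]

```text
t: 39.88
eef_pos: [0.4475, -0.0239, 0.3573]
orientation: [3.104, -0.469, -0.002]
force: [1.1, -0.4, -0.7]
grip_width: 0.0002
grasp_force: 0.0
```

Emit:
play_rows:
  increments:
    - [0.012, -0.49, -0.05, 0, 0, -0.206, 0]
    - [0.012, -0.49, -0.05, 0, 0, -0.206, 0]
    - [0.012, -0.49, -0.05, 0, 0, -0.206, 0]
    - [0.012, -0.49, -0.05, 0, 0, -0.206, 0]
    - [0.012, -0.49, -0.05, 0, 0, -0.206, 0]

```text
t: 40.5
eef_pos: [0.4779, 0.0695, 0.3656]
orientation: [-3.093, -0.544, 0.007]
force: [0.3, -0.4, 0.6]
grip_width: 0.0004
grasp_force: 0.0
```

Emit:
play_rows:
  increments:
    - [0.316, -0.577, 0, 0, 0, -0.222, 0]
    - [0.316, -0.577, 0, 0, 0, -0.222, 0]
    - [0.316, -0.577, 0, 0, 0, -0.222, 0]
    - [0.316, -0.577, 0, 0, 0, -0.222, 0]
    - [0.316, -0.577, 0, 0, 0, -0.222, 0]

```text
t: 41.12
eef_pos: [0.4986, 0.1996, 0.3662]
orientation: [-2.723, -1.566, 0.005]
force: [-0.4, 0.0, 0.2]
grip_width: 0.0004
grasp_force: 0.0
```

Emit:
play_rows:
  increments:
    - [0.727, -0.29, 0, 0, 0, -0.209, 0]
    - [0.727, -0.29, 0, 0, 0, -0.209, 0]
    - [0.727, -0.29, 0, 0, 0, -0.209, 0]
    - [0.727, -0.29, 0, 0, 0, -0.209, 0]
    - [0.727, -0.29, 0, 0, 0, -0.209, 0]
    - [0.727, -0.29, 0, 0, 0, -0.209, 0]

```text
t: 41.88
eef_pos: [0.5224, 0.3535, 0.3673]
orientation: [2.076, 2.356, -0.003]
force: [0.2, -0.5, 0.1]
grip_width: 0.0005
grasp_force: 0.0
```

Run:
```python
from h import *
s=sense();print(s['eef_pos'],s['grip_width'],np.round(s['q'],2),loc(np.array(s['eef_pos'])),s['force'])
a=cum([('d',tcp(B+.16*E_+[0,0,.222],97.7))])
a=cum([(t,fing(t)) for t in (92,87,82,76,70,64,58,52)],a)
a=cum([(t,fing(t)) for t in (46,40,34,28,22,16,11,6,2,0)],a)
```

```text
[0.5224339  0.35347272 0.36728224] 0.00047058718867181896 [ 0.16  0.68 -1.35  1.4   0.66  1.57 -1.  ] [ 1.58548920e-01 -3.24262690e-04  3.67282237e-01] [ 0.20324892 -0.53392396  0.1197497 ]
d [0.009, 0.002, 0.726, -0.0, 0.001, -0.003] 
92 [-0.173, 0.0, 0.011, 0.0, 0.0, 0.0] 
87 [-0.247, 0.0, 0.01, 0.0, 0.0, 0.0] 
82 [-0.321, 0.0, 0.015, 0.0, 0.0, 0.0] 
76 [-0.409, 0.0, 0.029, 0.0, 0.0, 0.0] 
70 [-0.495, 0.0, 0.053, 0.0, 0.0, 0.0] 
64 [-0.578, 0.0, 0.085, 0.0, 0.0, 0.0] 
58 [-0.657, 0.0, 0.126, 0.0, 0.0, 0.0] 
52 [-0.731, 0.0, 0.175, 0.0, 0.0, 0.0] 
46 [-0.069, 0.0, 0.056, 0.0, 0.0, 0.0] 
40 [-0.131, 0.0, 0.12, 0.0, 0.0, 0.0] 
34 [-0.187, 0.0, 0.189, 0.0, 0.0, 0.0] 
28 [-0.235, 0.0, 0.264, 0.0, 0.0, 0.0] 
22 [-0.275, 0.0, 0.344, 0.0, 0.0, 0.0] 
16 [-0.307, 0.0, 0.427, 0.0, 0.0, 0.0] 
11 [-0.326, 0.0, 0.498, 0.0, 0.0, 0.0] 
6 [-0.339, 0.0, 0.571, 0.0, 0.0, 0.0] 
2 [-0.345, 0.0, 0.631, 0.0, 0.0, 0.0] 
0 [-0.346, 0.0, 0.66, 0.0, 0.0, 0.0]
```

Emit:
play_rows:
  increments:
    - [0.009, 0.002, 0.25, 0, 0, -0.003, 0]
    - [0.009, 0.002, 0.5, 0, 0, -0.003, 0]
    - [0.009, 0.002, 0.726, 0, 0, -0.003, 0]
    - [0.009, 0.002, 0.726, 0, 0, -0.003, 0]

```text
t: 42.38
eef_pos: [0.5215, 0.353, 0.2192]
orientation: [2.064, 2.368, -0.012]
force: [-0.5, -0.8, 0.6]
grip_width: -0.0001
grasp_force: 0.0
```

Emit:
play_rows:
  increments:
    - [-0.09, 0, 0.005, 0, 0, 0, 0]
    - [-0.173, 0, 0.011, 0, 0, 0, 0]
    - [-0.247, 0, 0.01, 0, 0, 0, 0]
    - [-0.321, 0, 0.015, 0, 0, 0, 0]

```text
t: 42.88
eef_pos: [0.5318, 0.2921, 0.2207]
orientation: [2.06, 2.371, 0.001]
force: [0.9, 1.1, 0.8]
grip_width: 0.0003
grasp_force: 0.7
```

Run:
```python
from h import *
s=sense();print(s['eef_pos'],np.round(s['q'],2),loc(np.array(s['eef_pos'])),s['force'],np.round(s['tau'],1))
a=cum([(t,fing(t)) for t in (76,70,64,58,52,46,40,34,28)])
a=cum([(t,fing(t)) for t in (22,16,11,6,2,0,-1)],a)
```

```text
[0.53176149 0.29213726 0.22073456] [ 0.29  0.77 -1.3   1.66  0.77  1.32 -1.  ] [0.09651559 0.00070043 0.22073456] [0.86580297 1.06684942 0.77536573] [ -0.7 -49.1 -20.  -21.6   0.    0.5  -0.2]
76 [-0.091, -0.004, 0.023, 0.0, 0.0, 0.002] 
70 [-0.177, -0.005, 0.046, 0.0, 0.0, 0.002] 
64 [-0.26, -0.005, 0.079, 0.0, 0.0, 0.002] 
58 [-0.339, -0.006, 0.12, 0.0, 0.0, 0.002] 
52 [-0.414, -0.006, 0.169, 0.0, 0.0, 0.002] 
46 [-0.482, -0.006, 0.225, 0.0, 0.0, 0.002] 
40 [-0.545, -0.007, 0.288, 0.0, 0.0, 0.002] 
34 [-0.601, -0.007, 0.358, 0.0, 0.0, 0.002] 
28 [-0.649, -0.008, 0.433, 0.0, 0.0, 0.002] 
22 [-0.04, 0.0, 0.08, 0.0, 0.0, 0.0] 
16 [-0.071, 0.0, 0.163, 0.0, 0.0, 0.0] 
11 [-0.091, 0.0, 0.234, 0.0, 0.0, 0.0] 
6 [-0.104, 0.0, 0.307, 0.0, 0.0, 0.0] 
2 [-0.11, 0.0, 0.366, 0.0, 0.0, 0.0] 
0 [-0.111, 0.0, 0.396, 0.0, 0.0, 0.0] 
-1 [-0.112, 0.0, 0.411, 0.0, 0.0, 0.0]
```

Emit:
play_rows:
  increments:
    - [-0.091, -0.004, 0.023, 0, 0, 0, 0]
    - [-0.177, -0.005, 0.046, 0, 0, 0, 0]
    - [-0.26, -0.005, 0.079, 0, 0, 0, 0]
    - [-0.339, -0.006, 0.12, 0, 0, 0, 0]
    - [-0.414, -0.006, 0.169, 0, 0, 0, 0]
    - [-0.482, -0.006, 0.225, 0, 0, 0, 0]
    - [-0.545, -0.007, 0.288, 0, 0, 0, 0]
    - [-0.601, -0.007, 0.358, 0, 0, 0, 0]
    - [-0.649, -0.008, 0.433, 0, 0, 0, 0]

```text
t: 44.0
eef_pos: [0.5475, 0.1631, 0.1319]
orientation: [2.06, 2.372, -0.002]
force: [0.5, 0.9, 0.3]
grip_width: 0.0007
grasp_force: 0.4
```

Emit:
play_rows:
  increments:
    - [-0.04, 0, 0.08, 0, 0, 0, 0]
    - [-0.071, 0, 0.163, 0, 0, 0, 0]
    - [-0.091, 0, 0.234, 0, 0, 0, 0]
    - [-0.104, 0, 0.307, 0, 0, 0, 0]
    - [-0.11, 0, 0.366, 0, 0, 0, 0]
    - [-0.111, 0, 0.39, 0, 0, 0, 0]
    - [-0.111, 0, 0.396, 0, 0, 0, 0]
    - [-0.111, 0, 0.4, 0, 0, 0, 0]
    - [-0.111, 0, 0.4, 0, 0, 0, 0]

```text
t: 45.12
eef_pos: [0.5508, 0.1419, 0.058]
orientation: [2.056, 2.369, -0.004]
force: [-13.2, -10.5, 43.0]
grip_width: 0.0008
grasp_force: 21.8
```

Emit:
play_rows:
  increments:
    - [0, 0, -0.2, 0, 0, 0, 0]
    - [0, 0, -0.5, 0, 0, 0, 0]
    - [0, 0, -0.8, 0, 0, 0, 0]
    - [0, 0, -0.8, 0, 0, 0, 0]

```text
t: 45.62
eef_pos: [0.5533, 0.1439, 0.2178]
orientation: [2.056, 2.368, 0.009]
force: [0.0, 0.2, -0.3]
grip_width: 0.0005
grasp_force: 0.0
```

Run:
```python
from h import *
s=sense();print(s['eef_pos'],s['orientation'],np.round(s['q'],2))
c=capture('side');L=loc(cloud(c));P=L[(abs(L[...,1])<.05)&(abs(L[...,0])<.12)&(L[...,2]>.04)&(L[...,2]<.1)]
for x in np.arange(-.1,.11,.04):
    S=P[(abs(P[:,0]-x)<.01)&(abs(P[:,1])<.04)];print(x.round(2),len(S),S[:,2].mean().round(4) if len(S) else '')
P=traypose(c);H=P[(P[:,0]<.443)];print('handle',len(H),rect(H))
for lo,hi in((-.24,-.18),(-.36,-.31)):
    S=P[(P[:,1]>lo)&(P[:,1]<hi)&(P[:,0]>.47)&(P[:,0]<.58)&(P[:,2]>.027)];f=np.polyfit(S[:,0],S[:,1],1) if len(S) else [0,0];print('side',len(S),np.degrees(np.arctan(f[0])),np.polyval(f,.52))
a=cum([('e',tcp([.48,.05,.25],50))])
a=cum([('f',tcp([.42,-.12,.25],20))],a)
a=cum([('g',tcp([.39,-.26,.25],1))],a)
```

```text
[0.55330897 0.14388364 0.21779517] [2.05641579 2.36835805 0.00928867] [ 0.62  0.74 -1.36  1.75  0.76  1.29 -0.78]
-0.1 427 0.053
-0.06 152 0.0604
-0.02 138 0.0604
0.02 120 0.0603
0.06 112 0.0604
0.1 71 0.0603
handle 489 (array([ 414.6, -273.8]), array([56.5, 16.9]), 0.8)
side 319 9.80949044739518 -0.2125459676974253
side 365 0.9864397218538566 -0.3354349768889332
e [-0.408, -0.421, -0.176, 0.001, -0.0, 0.267] 
f [-0.844, 0.317, 0.0, 0.0, -0.0, 0.167] 
g [-0.38, 0.606, 0.0, 0.0, -0.0, 0.106]
```

The lid lies flat (60 mm at every point along it), so it's shut. Next I'll measure the stand accurately from the first pictures.

Run:
```python
from h import *
for nm in('top0','side0'):
    c=np.load(nm+'.npz');W=cloud(c).reshape(-1,3)
    P=W[(W[:,2]>.046)&(W[:,2]<.058)&(W[:,0]>.56)&(W[:,0]<.78)&(W[:,1]<-.13)&(W[:,1]>-.37)]
    best=None
    for a in np.arange(4,14,.1):
        L=R.from_euler('z',-a,degrees=True).apply(P)
        h=np.histogram(L[:,1],np.arange(-.5,0,.001))[0];sc=(h.astype(float)**2).sum()
        if best is None or sc>best[0]:best=(sc,a)
    a=best[1];L=R.from_euler('z',-a,degrees=True).apply(P);print(nm,len(P),'yaw',a)
    x0=L[:,0].max();S=L[(L[:,0]<x0-.03)&(L[:,0]>x0-.10)];m=(S[:,1].max()+S[:,1].min())/2
    l=S[S[:,1]>m];r=S[S[:,1]<m]
    print(' right',np.percentile(r[:,1],[1,99]).round(4),'left',np.percentile(l[:,1],[1,99]).round(4),'x',L[:,0].min(),np.percentile(L[:,0],99.5))
    Bk=L[(abs(L[:,1]-m)<.04)];print(' back x',np.percentile(Bk[:,0],[2,98]).round(4))
    for side,q in(('r',r),('l',l)):
        e=[]
        for xx in np.arange(q[:,0].min(),q[:,0].max(),.006):
            t=q[abs(q[:,0]-xx)<.004]
            if len(t)>3:e.append((xx,t[:,1].min(),t[:,1].max()))
        e=np.array(e);print(side,'slopes deg',[np.degrees(np.polyfit(e[:,0],e[:,k],1)[0]).round(2) for k in(1,2)],e[:,1:].mean(0).round(4))
```

```text
top0 1354 yaw 8.899999999999983
 right [-0.4307 -0.4068] left [-0.2951 -0.2713] x 0.5729888857921087 0.7010556203434776
 back x [0.6888 0.701 ]
r slopes deg [np.float64(0.01), np.float64(0.18)] [-0.4304 -0.4071]
l slopes deg [np.float64(-0.1), np.float64(0.17)] [-0.2949 -0.2714]
side0 2775 yaw 8.999999999999982
 right [-0.4329 -0.4078] left [-0.2974 -0.2729] x 0.5827477981951263 0.7013679392089698
 back x [0.6885 0.7014]
r slopes deg [np.float64(0.26), np.float64(0.97)] [-0.433  -0.4075]
l slopes deg [np.float64(0.55), np.float64(0.47)] [-0.2973 -0.2727]
```

Emit:
play_rows:
  increments:
    - [-0.408, -0.421, -0.176, 0, 0, 0.267, 1]
    - [-0.408, -0.421, -0.176, 0, 0, 0.267, 1]
    - [-0.408, -0.421, -0.176, 0, 0, 0.267, 1]
    - [-0.408, -0.421, -0.176, 0, 0, 0.267, 1]
    - [-0.408, -0.421, -0.176, 0, 0, 0.267, 1]
    - [-0.408, -0.421, -0.176, 0, 0, 0.267, 1]

```text
t: 46.42
eef_pos: [0.4783, 0.0486, 0.2474]
orientation: [2.846, 1.327, -0.004]
force: [-0.9, -0.1, 0.6]
grip_width: 0.0556
grasp_force: 0.0
```

Emit:
play_rows:
  increments:
    - [-0.844, 0.317, 0, 0, 0, 0.167, 0.5]
    - [-0.844, 0.317, 0, 0, 0, 0.167, 0.5]
    - [-0.844, 0.317, 0, 0, 0, 0.167, 0.5]
    - [-0.844, 0.317, 0, 0, 0, 0.167, 0.5]
    - [-0.844, 0.317, 0, 0, 0, 0.167, 0.5]

```text
t: 47.05
eef_pos: [0.4187, -0.1206, 0.2483]
orientation: [3.094, 0.546, -0.001]
force: [0.3, -0.4, 0.8]
grip_width: 0.0461
grasp_force: 0.0
```

Emit:
play_rows:
  increments:
    - [-0.38, 0.606, 0, 0, 0, 0.106, 0.5]
    - [-0.38, 0.606, 0, 0, 0, 0.106, 0.5]
    - [-0.38, 0.606, 0, 0, 0, 0.106, 0.5]
    - [-0.38, 0.606, 0, 0, 0, 0.106, 0.5]
    - [-0.38, 0.606, 0, 0, 0, 0.106, 0.5]

```text
t: 47.68
eef_pos: [0.39, -0.2577, 0.2488]
orientation: [3.141, 0.032, -0.0]
force: [0.0, 0.7, 0.4]
grip_width: 0.0457
grasp_force: 0.0
```

The stand comes out with yaw ≈ 8.95° and origin ≈ (0.661, −0.252). The tray is already on its axis and needs only an 8° turn. I'll go down on the tray handle.

Run:
```python
from h import *
a=cum([('over',tcp([.413,-.2738,.1],1)),('down',tcp([.413,-.2738,.006],1))])
```

```text
over [0.114, 0.083, 0.744, 0.0, 0.0, 0.001] 
down [0.114, 0.083, 1.214, 0.0, 0.0, 0.001] FAR
```

Emit:
play_rows:
  increments:
    - [0.114, 0.083, 0.3, 0, 0, 0.001, 0.5]
    - [0.114, 0.083, 0.6, 0, 0, 0.001, 0.5]
    - [0.114, 0.083, 0.744, 0, 0, 0.001, 0.5]
    - [0.114, 0.083, 0.744, 0, 0, 0.001, 0.5]

```text
t: 48.18
eef_pos: [0.4113, -0.2736, 0.0986]
orientation: [-3.139, -0.026, 0.005]
force: [-1.4, 0.2, 0.2]
grip_width: 0.0456
grasp_force: 0.0
```

Emit:
play_rows:
  increments:
    - [0, 0, 0.2, 0, 0, 0, 0.5]
    - [0, 0, 0.38, 0, 0, 0, 0.5]
    - [0, 0, 0.46, 0, 0, 0, 0.5]
    - [0, 0, 0.47, 0, 0, 0, 0.5]

```text
t: 48.68
eef_pos: [0.4126, -0.2767, 0.0068]
orientation: [3.14, 0.02, 0.001]
force: [0.1, 0.2, -0.8]
grip_width: 0.0462
grasp_force: 0.0
```

Emit:
play_rows:
  increments:
    - [0, 0, 0, 0, 0, 0, 0]
    - [0, 0, 0, 0, 0, 0, 0]
    - [0, 0, 0, 0, 0, 0, 0]
    - [0, 0, 0, 0, 0, 0, 0]
    - [0, 0, 0, 0, 0, 0, 0]
    - [0, 0, 0, 0, 0, 0, 0]
    - [0, 0, 0, 0, 0, 0, 0]
    - [0, 0, 0, 0, 0, 0, 0]
  grip_force: 40

```text
t: 49.68
eef_pos: [0.4121, -0.2767, 0.0066]
orientation: [3.14, 0.021, -0.0]
force: [-0.8, 1.8, 6.5]
grip_width: 0.0137
grasp_force: 39.9
```

Run:
```python
from h import *
s=sense();p=np.array(s['eef_pos']);Q=R.from_rotvec(s['orientation']);yaw0=(Q*R.from_euler('x',180,degrees=True)).as_euler('ZYX',degrees=True)[0];print(p,yaw0,s['force'],s['grip_width'])
for n in('side','top'):
    P=traypose(capture(n));
    for lo,hi in((-.24,-.18),(-.36,-.31)):
        S=P[(P[:,1]>lo)&(P[:,1]<hi)&(P[:,0]>.47)&(P[:,0]<.58)&(P[:,2]>.027)];f=np.polyfit(S[:,0],S[:,1],1) if len(S)>20 else [0,0];print(n,'side',len(S),np.degrees(np.arctan(f[0])),np.polyval(f,.52))
T=np.array([.528,-.2719,0]);O=np.array([.6607,-.2516,0]);A=8.95;ty=1.0
def tr(x,y,yaw): # tray pose in stand frame -> tcp
    S=R.from_euler('z',A,degrees=True);c=O+S.apply([x,y,0])
    g=R.from_euler('z',-ty,degrees=True).apply(p-T)
    r=R.from_euler('z',yaw,degrees=True)
    return c+r.apply(g),tool(yaw+yaw0-ty)
a=cum([(y,tr(x,0,y)) for x,y in((-.135,2),(-.138,4),(-.14,6),(-.141,7.5),(-.141,8.95))])
a=cum([(x,tr(x,0,8.95)) for x in(-.13,-.11,-.08,-.06,-.04)],a)
a=cum([(x,tr(x,0,8.95)) for x in(-.02,0,.003)],a)
```

```text
[ 0.41207552 -0.27669165  0.00656192] 0.7518098674326346 [-0.83260799  1.77110092  6.50015662] 0.013673489430199977
side side 294 8.832433783086524 -0.21271091425534575
side side 368 2.080578409672695 -0.3364746606175333
top side 109 13.262274362475015 -0.21438665252983533
top side 88 2.131082137627627 -0.33621796247586516
2 [-0.003, 0.014, 0.0, 0.0, 0.0, -0.006] 
4 [-0.016, 0.036, 0.0, 0.0, 0.0, -0.017] 
6 [-0.024, 0.058, 0.0, 0.0, 0.0, -0.028] 
7.5 [-0.027, 0.073, 0.0, 0.0, 0.0, -0.036] 
8.95 [-0.025, 0.088, 0.0, 0.0, 0.0, -0.044] 
-0.13 [0.055, -0.0, -0.0, 0.0, 0.0, 0.0] 
-0.11 [0.155, -0.001, -0.0, 0.0, 0.0, 0.0] 
-0.08 [0.305, -0.001, -0.0, 0.0, 0.0, 0.0] 
-0.06 [0.405, -0.002, -0.0, 0.0, 0.0, 0.0] 
-0.04 [0.505, -0.002, -0.0, 0.0, 0.0, 0.0] 
-0.02 [0.1, -0.0, -0.0, 0.0, 0.0, 0.0] 
0 [0.2, -0.001, -0.0, 0.0, 0.0, 0.0] 
0.003 [0.215, -0.001, -0.0, 0.0, 0.0, 0.0]
```

```bash
cat >> h.py <<'E'
O_=np.array([.6607,-.2516,0]);A_=8.95
def trf(T,ty):
    s=sense();p=np.array(s['eef_pos']);yaw0=(R.from_rotvec(s['orientation'])*R.from_euler('x',180,degrees=True)).as_euler('ZYX',degrees=True)[0]
    g=R.from_euler('z',-ty,degrees=True).apply(p-T)
    def tr(x,y,yaw): # tray pose in stand frame, world yaw
        return O_+R.from_euler('z',A_,degrees=True).apply([x,y,0])+R.from_euler('z',yaw,degrees=True).apply(g),tool(yaw+yaw0-ty)
    return tr
E
python3 - <<'E'
from h import *
tr=trf(np.array([.528,-.2726,0]),2.1)
a=cum([(y,tr(x,0,y)) for x,y in((-.135,3.2),(-.138,5),(-.14,6.8),(-.141,8),(-.141,8.95))])
E
```

```text
3.2 [-0.003, 0.011, 0.0, 0.0, 0.0, -0.006] 
5 [-0.017, 0.031, 0.0, 0.0, 0.0, -0.016] 
6.8 [-0.025, 0.051, 0.0, 0.0, 0.0, -0.026] 
8 [-0.029, 0.064, 0.0, 0.0, 0.0, -0.033] 
8.95 [-0.027, 0.073, 0.0, 0.0, 0.0, -0.038]
```

Emit:
play_rows:
  increments:
    - [-0.003, 0.011, 0, 0, 0, -0.006, 0]
    - [-0.01, 0.021, 0, 0, 0, -0.011, 0]
    - [-0.017, 0.031, 0, 0, 0, -0.016, 0]
    - [-0.025, 0.051, 0, 0, 0, -0.026, 0]
    - [-0.029, 0.064, 0, 0, 0, -0.033, 0]
    - [-0.027, 0.073, 0, 0, 0, -0.038, 0]
    - [-0.027, 0.073, 0, 0, 0, -0.038, 0]

```text
t: 50.65
eef_pos: [0.4073, -0.2911, 0.0065]
orientation: [3.134, 0.207, 0.001]
force: [1.3, 5.2, 6.9]
grip_width: 0.0138
grasp_force: 39.8
```

```bash
cat >> h.py <<'E'
def traymeas(n):
    """tray walls in stand frame: right wall outer line and left"""
    c=capture(n);W=cloud(c);L=R.from_euler('z',-A_,degrees=True).apply(W.reshape(-1,3)-O_)
    ok=(L[:,2]>.0255)&(L[:,2]<.034)&~brown(c['image']).ravel()
    out=[]
    for sg in(-1,1):
        e=[]
        for x in np.arange(-.19,-.09,.008):
            t=L[ok&(abs(L[:,0]-x)<.004)&(sg*L[:,1]>.05)&(sg*L[:,1]<.08)]
            if len(t)>2:e.append((x,(sg*t[:,1]).max()*sg))
        e=np.array(e)
        if len(e)>4:
            f=np.polyfit(e[:,0],e[:,1],1);out.append((sg,len(e),np.degrees(f[0]).round(2),np.polyval(f,-.14).round(4)))
    t=L[ok&(abs(L[:,1])<.05)&(L[:,0]>-.25)&(L[:,0]<-.03)]
    F=t[t[:,0]>-.09];Bk=t[(t[:,0]<-.19)&(t[:,0]>-.225)&(abs(t[:,1])>.015)]
    print(n,out,'front',np.percentile(F[:,0],[5,95]).round(4) if len(F) else '','back',np.percentile(Bk[:,0],[5,95]).round(4) if len(Bk) else '')
E
python3 - <<'E'
from h import *
s=sense();print(s['eef_pos'],s['force'],s['grip_width'])
traymeas('side');traymeas('top')
E
```

```text
[ 0.40731887 -0.2911324   0.00647851] [1.27822511 5.24097245 6.88984638] 0.013776471423451432
side [(-1, 13, np.float64(-0.33), np.float64(-0.0661)), (1, 13, np.float64(-1.14), np.float64(0.0655))] front [-0.0665 -0.0629] back [-0.213  -0.2076]
top [(-1, 13, np.float64(-0.1), np.float64(-0.0653)), (1, 13, np.float64(-0.63), np.float64(0.0645))] front [-0.0667 -0.0635] back [-0.2132 -0.2102]
```

Run:
```python
from h import *
T=O_+R.from_euler('z',A_,degrees=True).apply([-.1385,-.0003,0])
tr=trf(T,8.5)
cum([(x,tr(x,0,8.95)) for x in(-.132,-.12,-.105,-.09,-.075,-.06,-.045,-.03,-.015,0,.003)])
```

```text
-0.132 [0.033, 0.002, 0.0, 0.0, -0.0, -0.003] 
-0.12 [0.093, 0.001, 0.0, 0.0, -0.0, -0.003] 
-0.105 [0.168, -0.001, 0.0, 0.0, -0.0, -0.003] 
-0.09 [0.242, -0.003, 0.0, 0.0, -0.0, -0.003] 
-0.075 [0.317, -0.005, 0.0, 0.0, -0.0, -0.003] 
-0.06 [0.392, -0.006, 0.0, 0.0, -0.0, -0.003] 
-0.045 [0.467, -0.008, 0.0, 0.0, -0.0, -0.003] 
-0.03 [0.542, -0.01, 0.0, 0.0, -0.0, -0.003] 
-0.015 [0.617, -0.012, 0.0, 0.0, -0.0, -0.003] 
0 [0.692, -0.014, 0.001, 0.0, -0.0, -0.003] 
0.003 [0.707, -0.014, 0.001, 0.0, -0.0, -0.003]
```

Emit:
play_rows:
  increments:
    - [0.033, 0.002, 0, 0, 0, -0.003, 0]
    - [0.08, 0.001, 0, 0, 0, -0.003, 0]
    - [0.13, 0, 0, 0, 0, -0.003, 0]
    - [0.185, -0.001, 0, 0, 0, -0.003, 0]
    - [0.242, -0.003, 0, 0, 0, -0.003, 0]
    - [0.3, -0.005, 0, 0, 0, -0.003, 0]
    - [0.35, -0.006, 0, 0, 0, -0.003, 0]
    - [0.39, -0.006, 0, 0, 0, -0.003, 0]
    - [0.39, -0.006, 0, 0, 0, -0.003, 0]

```text
t: 51.88
eef_pos: [0.4586, -0.286, 0.0011]
orientation: [3.13, 0.207, -0.075]
force: [-47.8, -3.6, 27.7]
grip_width: 0.0135
grasp_force: 40.0
```

Run:
```python
from h import *
s=sense();print(s['eef_pos'],s['force'],s['grip_width'])
```

```text
[ 0.45862584 -0.28597831  0.00114463] [-47.82478441  -3.56918886  27.73545409] 0.01348218470058714
```

The tray jammed partway in (48 N), so I'll back off and look.

Emit:
play_rows:
  increments:
    - [-0.08, 0, -0.003, 0, 0, 0, 0]
    - [-0.15, 0, -0.003, 0, 0, 0, 0]
    - [-0.15, 0, -0.003, 0, 0, 0, 0]

```text
t: 52.25
eef_pos: [0.4526, -0.2855, 0.0062]
orientation: [3.133, 0.218, -0.003]
force: [0.8, -0.7, -4.9]
grip_width: 0.0135
grasp_force: 40.0
```

Run:
```python
from h import *
s=sense();print(s['eef_pos'],s['orientation'],s['force'],s['grip_width'])
c=capture('top');cv2.imwrite('pics/t9.png',cv2.resize(c['image'][110:300,320:460],None,fx=3.1,fy=3.1))
W=cloud(c);L=R.from_euler('z',-A_,degrees=True).apply(W.reshape(-1,3)-O_)
ok=(L[:,2]>.0255)&(L[:,2]<.034)&~brown(c['image']).ravel()
for x in np.arange(-.17,-.03,.01):
    r=[]
    for sg in(-1,1):
        t=L[ok&(abs(L[:,0]-x)<.005)&(sg*L[:,1]>.05)&(sg*L[:,1]<.08)]
        r.append((sg*t[:,1]).max().round(4) if len(t) else None)
    print(x.round(3),r)
```

```text
[ 0.45255232 -0.28547612  0.00620533] [ 3.13271764  0.21831183 -0.00323618] [ 0.82567056 -0.74724742 -4.87898781] 0.013531086733534
-0.17 [np.float64(0.0676), np.float64(0.064)]
-0.16 [np.float64(0.0667), np.float64(0.063)]
-0.15 [np.float64(0.0668), np.float64(0.0628)]
-0.14 [np.float64(0.0689), np.float64(0.0629)]
-0.13 [np.float64(0.0677), np.float64(0.0627)]
-0.12 [np.float64(0.0678), np.float64(0.0634)]
-0.11 [np.float64(0.0674), np.float64(0.0629)]
-0.1 [np.float64(0.069), np.float64(0.0627)]
-0.09 [np.float64(0.0676), np.float64(0.0624)]
-0.08 [np.float64(0.0698), np.float64(0.0615)]
-0.07 [np.float64(0.0683), np.float64(0.0619)]
-0.06 [np.float64(0.0688), np.float64(0.0618)]
-0.05 [np.float64(0.0688), np.float64(0.0618)]
-0.04 [np.float64(0.0689), np.float64(0.0608)]
-0.03 [np.float64(0.0672), np.float64(0.0615)]
```

View pics/t9.png

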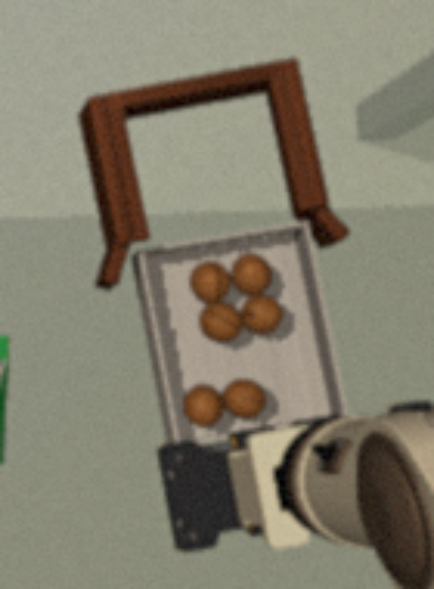

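The picture shows all six nuts in the tray. Its front right corner, at about (300,222), met the right rail because the tray sits 3 mm right of the axis and about 0.8° off. I'll pull back a little and correct that.

Run:
```python
from h import *
T=O_+R.from_euler('z',A_,degrees=True).apply([-.093,-.003,0])
tr=trf(T,8.15)
cum([(x,tr(x,y,w)) for x,y,w in((-.098,-.003,8.15),(-.104,-.002,8.4),(-.108,0,8.8),(-.108,.0005,9.1))])
```

```text
-0.098 [-0.025, 0.0, 0.0, 0.0, 0.0, 0.0] 
-0.104 [-0.055, -0.002, 0.0, 0.0, 0.0, -0.001] 
-0.108 [-0.075, -0.007, 0.0, 0.0, 0.0, -0.004] 
-0.108 [-0.075, -0.007, 0.0, 0.0, 0.0, -0.005]
```

Emit:
play_rows:
  increments:
    - [-0.025, 0, 0, 0, 0, 0, 0]
    - [-0.055, -0.002, 0, 0, 0, -0.001, 0]
    - [-0.075, -0.007, 0, 0, 0, -0.004, 0]
    - [-0.075, -0.007, 0, 0, 0, -0.005, 0]
    - [-0.075, -0.007, 0, 0, 0, -0.005, 0]

```text
t: 52.92
eef_pos: [0.4388, -0.2854, 0.0067]
orientation: [3.131, 0.245, -0.001]
force: [-1.7, -0.2, -3.3]
grip_width: 0.0136
grasp_force: 40.0
```

```bash
cat >> h.py <<'E'
def tm(n):
    c=capture(n);W=cloud(c);L=R.from_euler('z',-A_,degrees=True).apply(W.reshape(-1,3)-O_)
    ok=(L[:,2]>.0255)&(L[:,2]<.034)&~brown(c['image']).ravel();r=[]
    for sg in(-1,1):
        e=[]
        for x in np.arange(-.17,-.05,.008):
            t=L[ok&(abs(L[:,0]-x)<.004)&(sg*L[:,1]>.05)&(sg*L[:,1]<.08)]
            if len(t)>2:e.append((x,(sg*t[:,1]).max()*sg))
        f=np.polyfit(*np.array(e).T,1);r+=[len(e),np.degrees(f[0]).round(2),np.polyval(f,-.1).round(4)]
    s=L[(L[:,2]>.046)&(L[:,2]<.058)&(L[:,0]>.0)&(L[:,0]<.06)&(abs(L[:,1])<.1)]
    print(n,r,'rails',[np.percentile(s[g*s[:,1]>0][:,1],[1,99]).round(4).tolist() for g in(-1,1) if (g*s[:,1]>0).sum()>20])
E
python3 - <<'E'
from h import *
s=sense();print(s['eef_pos'],s['orientation'],s['force'])
tm('top');tm('side')
E
```

```text
[ 0.43883693 -0.28543651  0.00670056] [ 3.13072071e+00  2.45131608e-01 -1.12208191e-03] [-1.69258354 -0.20588104 -3.28174607]
top [15, np.float64(-0.34), np.float64(-0.0638), 15, np.float64(-0.02), np.float64(0.0662)] rails [[-0.0801, -0.0557], [0.0556, 0.0796]]
side [15, np.float64(0.02), np.float64(-0.0644), 15, np.float64(-0.4), np.float64(0.0674)] rails [[-0.0808, -0.0556], [0.0543, 0.0799]]
```

Run:
```python
from h import *
T=O_+R.from_euler('z',A_,degrees=True).apply([-.108,.0010,0])
tr=trf(T,8.75)
cum([(x,tr(x,y,8.95)) for x,y in((-.1,.0006),(-.09,.0003),(-.08,0),(-.07,0),(-.06,0),(-.05,0))])
```

```text
-0.1 [0.04, 0.004, -0.0, 0.0, 0.0, -0.001] 
-0.09 [0.09, 0.006, -0.0, 0.0, 0.0, -0.001] 
-0.08 [0.14, 0.007, -0.0, 0.0, 0.0, -0.001] 
-0.07 [0.19, 0.007, -0.0, 0.0, 0.0, -0.001] 
-0.06 [0.24, 0.007, -0.0, 0.0, 0.0, -0.001] 
-0.05 [0.29, 0.007, -0.0, 0.0, 0.0, -0.001]
```

Emit:
play_rows:
  increments:
    - [0.02, 0.002, 0, 0, 0, -0.001, 0]
    - [0.04, 0.003, 0, 0, 0, -0.001, 0]
    - [0.065, 0.004, 0, 0, 0, -0.001, 0]
    - [0.09, 0.005, 0, 0, 0, -0.001, 0]
    - [0.115, 0.005, 0, 0, 0, -0.001, 0]
    - [0.14, 0.005, 0, 0, 0, -0.001, 0]
    - [0.165, 0.005, 0, 0, 0, -0.001, 0]
    - [0.19, 0.005, 0, 0, 0, -0.001, 0]
    - [0.19, 0.005, 0, 0, 0, -0.001, 0]

```text
t: 54.15
eef_pos: [0.4774, -0.2801, 0.0067]
orientation: [3.131, 0.251, 0.001]
force: [-0.2, -0.0, -3.6]
grip_width: 0.0138
grasp_force: 40.0
```

Run:
```python
from h import *
s=sense();print(s['eef_pos'],s['orientation'],s['force'])
tm('top')
```

```text
[ 0.47744273 -0.28007466  0.00673366] [3.13062147e+00 2.50756356e-01 7.75987387e-04] [-0.17569212 -0.03592576 -3.64731641]
top [12, np.float64(-0.7), np.float64(-0.0641), 13, np.float64(0.36), np.float64(0.0658)] rails [[-0.0798, -0.0558], [0.0555, 0.0795]]
```

The tray is past the rail ends with no side load, so I'll push it home.

Emit:
play_rows:
  increments:
    - [0.03, 0.002, 0, 0, 0, 0, 0]
    - [0.065, 0.004, 0, 0, 0, 0, 0]
    - [0.1, 0.004, 0, 0, 0, 0, 0]
    - [0.135, 0.005, 0, 0, 0, 0, 0]
    - [0.17, 0.005, 0, 0, 0, 0, 0]
    - [0.205, 0.005, 0, 0, 0, 0, 0]
    - [0.24, 0.005, 0, 0, 0, 0, 0]
    - [0.275, 0.005, 0, 0, 0, 0, 0]
    - [0.31, 0.005, 0, 0, 0, 0, 0]
    - [0.325, 0.005, 0, 0, 0, 0, 0]

```text
t: 55.45
eef_pos: [0.5416, -0.2708, 0.0066]
orientation: [3.131, 0.25, -0.0]
force: [-0.9, 0.0, -3.9]
grip_width: 0.0132
grasp_force: 40.0
```

```bash
cat > e.py <<'E'
from h import *
s=sense();p=np.array(s['eef_pos']);print(p,s['orientation'],s['force'])
for n in('top','side'):
    c=capture(n);W=cloud(c);L=R.from_euler('z',-A_,degrees=True).apply(W.reshape(-1,3)-O_)
    ok=~brown(c['image']).ravel()&(abs(L[:,1])<.045)&(L[:,2]>.024)&(L[:,2]<.036)
    t=L[ok&(L[:,0]>.05)&(L[:,0]<.09)];b=L[(L[:,2]>.046)&(L[:,2]<.058)&(abs(L[:,1])<.04)&(L[:,0]>.05)&(L[:,0]<.11)]
    print(n,'tray front',np.percentile(t[:,0],[2,50,98]).round(4) if len(t) else '','stop',np.percentile(b[:,0],[2,98]).round(4) if len(b) else '')
E
python3 e.py
```

```text
[ 0.54158823 -0.27081843  0.00663529] [ 3.13060256e+00  2.50417012e-01 -2.19905877e-04] [-0.85633265  0.01035984 -3.91661279]
top tray front [0.0557 0.0571 0.0593] stop [0.0748 0.087 ]
side tray front [0.0531 0.0574 0.0605] stop [0.0751 0.088 ]
```

Emit:
play_rows:
  increments:
    - [0.015, 0, 0, 0, 0, 0, 0]
    - [0.03, 0, 0, 0, 0, 0, 0]
    - [0.03, 0, 0, 0, 0, 0, 0]

```text
t: 55.92
eef_pos: [0.5473, -0.27, 0.0067]
orientation: [3.131, 0.25, 0.0]
force: [0.7, -0.0, -4.7]
grip_width: 0.0134
grasp_force: 40.0
```

```bash
python3 e.py
python3 - <<'E'
from h import *
c=capture('side');W=cloud(c);L=R.from_euler('z',-A_,degrees=True).apply(W.reshape(-1,3)-O_)
ok=(L[:,2]>.024)&(L[:,2]<.036)&~brown(c['image']).ravel()&(abs(L[:,1])<.06)&(abs(L[:,1])>.02)&(L[:,0]<-.05)&(L[:,0]>-.1)
print('back wall',np.percentile(L[ok][:,0],[2,50,98]))
c=capture('top');W=cloud(c);L=R.from_euler('z',-A_,degrees=True).apply(W.reshape(-1,3)-O_).reshape(W.shape)
for x in np.arange(.03,.1,.004):
    m=(abs(L[...,0]-x)<.002)&(abs(L[...,1]+.03)<.015);print(x.round(3),np.nanmedian(L[m][:,2]).round(4),c['image'][m].mean(0).round())
E
```

```text
[ 0.54732931 -0.27002603  0.00669228] [3.13053923e+00 2.50117058e-01 2.66842537e-04] [ 0.73440811 -0.01934971 -4.6813013 ]
top tray front [0.0609 0.0625 0.0754] stop [0.0751 0.0869]
side tray front [0.0606 0.063  0.0661] stop [0.0752 0.0878]
back wall [-0.08495162 -0.08424961 -0.08134068]
0.03 0.0239 [58. 73. 92.]
0.034 0.0162 [52. 70. 93.]
0.038 0.0302 [ 54.  76. 101.]
0.042 0.0337 [ 54.  80. 110.]
0.046 0.033 [ 49.  75. 108.]
0.05 0.0317 [ 64.  89. 120.]
0.054 0.0314 [ 50.  73. 102.]
0.058 0.0253 [59. 73. 90.]
0.062 0.0258 [ 93. 104. 111.]
0.066 0.0287 [140. 157. 163.]
0.07 0.0019 [145. 164. 166.]
0.074 0.0171 [49. 60. 70.]
0.078 0.0517 [20. 37. 71.]
0.082 0.0526 [22. 39. 77.]
0.086 0.0521 [ 66.  81. 100.]
0.09 nan [nan nan nan]
0.094 nan [nan nan nan]
0.098 0.0014 [108. 124. 132.]
  return np.nanmean(a, axis, out=out, keepdims=keepdims)
<stdin>:7: RuntimeWarning: Mean of empty slice.
  ret = um.true_divide(
```

About 8 mm remains, and table still shows between tray and stop. I'll keep pushing until it touches.

Emit:
play_rows:
  increments:
    - [0.015, 0, 0, 0, 0, 0, 0]
    - [0.03, 0, 0, 0, 0, 0, 0]
    - [0.045, 0, 0, 0, 0, 0, 0]
    - [0.052, 0, 0, 0, 0, 0, 0]
    - [0.058, 0, 0, 0, 0, 0, 0]
    - [0.058, 0, 0, 0, 0, 0, 0]

```text
t: 56.88
eef_pos: [0.5575, -0.2685, 0.0063]
orientation: [3.13, 0.25, -0.003]
force: [-2.9, -0.9, -2.8]
grip_width: 0.0138
grasp_force: 40.0
```

```bash
cat >> e.py <<'E'
c=capture('side');W=cloud(c);L=R.from_euler('z',-A_,degrees=True).apply(W.reshape(-1,3)-O_)
ok=(L[:,2]>.024)&(L[:,2]<.036)&~brown(c['image']).ravel()&(abs(L[:,1])<.06)&(abs(L[:,1])>.02)&(L[:,0]<-.05)&(L[:,0]>-.1)
print('back wall',np.percentile(L[ok][:,0],[2,50,98]))
E
python3 e.py
```

```text
[ 0.55754219 -0.26852893  0.00627514] [ 3.1304027   0.24972079 -0.0032114 ] [-2.91086821 -0.86664629 -2.80838017]
top tray front [0.0706 0.0732 0.0758] stop [0.075  0.0872]
side tray front [0.0676 0.0735 0.0769] stop [0.0752 0.088 ]
back wall [-0.07433279 -0.07354916 -0.07072461]
```

Emit:
play_rows:
  increments:
    - [0.01, 0, 0, 0, 0, 0, 0]
    - [0.015, 0, 0, 0, 0, 0, 0]
    - [0.015, 0, 0, 0, 0, 0, 0]

```text
t: 57.4
eef_pos: [0.5575, -0.2686, 0.0054]
orientation: [3.131, 0.249, -0.012]
force: [-10.2, -1.9, -1.7]
grip_width: 0.0134
grasp_force: 40.0
```

```bash
python3 e.py
```

```text
[ 0.55750574 -0.26857143  0.00537301] [ 3.1305572   0.24850634 -0.01196308] [-10.23584786  -1.93523421  -1.6600964 ]
top tray front [0.0712 0.0734 0.0757] stop [0.0749 0.087 ]
side tray front [0.0674 0.0734 0.0766] stop [0.0752 0.0878]
back wall [-0.0742534  -0.07365482 -0.07117879]
```

It's home: the force rises and the tray no longer moves. I'll relax, release and retreat.

Emit:
play_rows:
  increments:
    - [-0.01, 0, 0, 0, 0, 0, 0]
    - [-0.01, 0, 0, 0, 0, 0, 0.5]
    - [-0.01, 0, 0, 0, 0, 0, 0.5]
    - [-0.01, 0, 0, 0, 0, 0, 0.5]
    - [-0.01, 0, 0, 0, 0, 0, 0.5]
    - [-0.01, 0, 0, 0, 0, 0, 0.5]
    - [-0.01, 0, 0, 0, 0, 0, 0.5]

```text
t: 58.42
eef_pos: [0.5594, -0.2681, 0.0066]
orientation: [3.131, 0.25, -0.001]
force: [-1.2, -0.4, -1.0]
grip_width: 0.0462
grasp_force: 0.0
```

Emit:
play_rows:
  increments:
    - [-0.01, 0, -0.15, 0, 0, 0, 0.5]
    - [-0.01, 0, -0.4, 0, 0, 0, 0.5]
    - [-0.01, 0, -0.8, 0, 0, 0, 0.5]
    - [-0.01, 0, -1, 0, 0, 0, 0.5]
    - [-0.01, 0, -1, 0, 0, 0, 0.5]

```text
t: 59.05
eef_pos: [0.5608, -0.2685, 0.2121]
orientation: [3.126, 0.25, 0.012]
force: [-0.4, -0.4, 0.3]
grip_width: 0.0459
grasp_force: 0.0
```

Emit:
play_rows:
  increments:
    - [-0.4, 0.2, -0.3, 0, 0, 0, 0.5]
    - [-0.8, 0.4, -0.5, 0, 0, 0, 0.5]
    - [-0.8, 0.4, -0.5, 0, 0, 0, 0.5]
    - [-0.8, 0.4, -0.5, 0, 0, 0, 0.5]
    - [-0.8, 0.4, -0.5, 0, 0, 0, 0.5]

```text
t: 59.68
eef_pos: [0.4107, -0.3741, 0.3064]
orientation: [3.13, 0.244, -0.002]
force: [-0.6, 1.0, -0.8]
grip_width: 0.0457
grasp_force: 0.0
```

```bash
python3 e.py
python3 - <<'E'
from h import *
c=capture('top');W=cloud(c);cv2.imwrite('pics/end.png',c['image'])
P=W[(W[...,2]>.03)&(W[...,2]<.055)&(W[...,0]>.468)&(W[...,0]<.60)&(abs(W[...,1]+.045)<.07)];print('pan',len(P),rect(P))
blobs(c['image'],(W[...,2]<.045)&(W[...,2]>.01)&(W[...,0]<.74)&(W[...,0]>.57)&(W[...,1]<-.19)&(W[...,1]>-.33),W,15)
hsv=cv2.cvtColor(c['image'],cv2.COLOR_BGR2HSV);k=np.argwhere(cv2.inRange(hsv,(45,80,40),(80,255,255))>0)[:,::-1];print('coaster',rect(ray(c,k,.005)))
b=W[(W[...,2]>.03)&(W[...,0]>.66)&(W[...,1]>-.03)&(W[...,1]<.3)];print('bowl',rect(b[b[:,1]>.13]),'glass',rect(b[b[:,1]<.12]))
c=capture('side');W=cloud(c);P=W[(W[...,2]>.1)&(W[...,2]<.13)&(abs(W[...,1]+.02)<.06)&(W[...,0]>.36)&(W[...,0]<.5)];print('handle z',rect(P),np.percentile(P[:,2],95))
E
```

```text
[ 0.41068988 -0.3740831   0.30640195] [ 3.13047041e+00  2.43627196e-01 -1.80201848e-03] [-0.62343593  0.978375   -0.76125656]
top tray front [0.071  0.0731 0.0758] stop [0.0749 0.087 ]
side tray front [0.0669 0.0729 0.0765] stop [0.0749 0.088 ]
back wall [-0.07518415 -0.07411637 -0.07149522]
pan 111 (array([513.3, -45.4]), array([74.2, 80.4]), 72.6)
   [360, 142, 16, 4, 20] [ 0.73  -0.207  0.039] [ 0.733 -0.191  0.045]
   [365, 143, 34, 41, 806] [ 0.684 -0.242  0.029] [ 0.735 -0.201  0.039]
   [418, 177, 5, 6, 20] [ 0.643 -0.327  0.032] [ 0.646 -0.321  0.044]
coaster (array([515.8, -45.5]), array([98.7, 98.7]), 84.7)
bowl (array([744.5, 185.8]), array([86.5, 87.1]), 75.1) glass (array([724.2,  31.7]), array([137. ,  59.2]), 77.6)
handle z (array([446.6, -25.1]), array([18.8, 72.5]), 74.5) 0.1172983372594881
```

View pics/end.png

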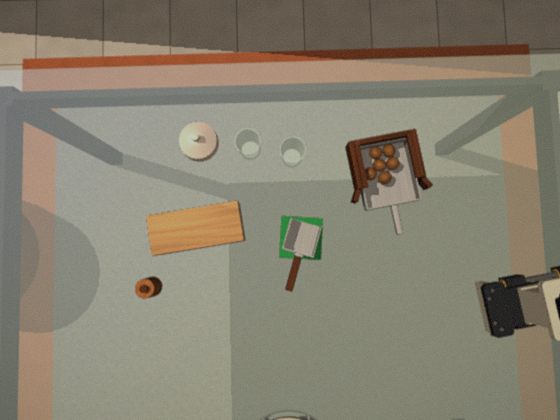

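The final view shows the lid shut at (195,228), the scoop centred on the coaster at (300,238), and the tray with six nuts home in the stand at (387,170). The bystanders are unmoved. Handing in.

```bash
python3 -c "
from h import *
print(hand_in())"
```

```text
the job is handed in; nothing more can be done
None
```

The job is handed in: all six walnuts are in the tray, which is slid home against the back of the stand; the scoop stands level on the coaster, the lid is shut, and the glasses, sugar bowl and toothpick holder look unmoved. One possible issue for judging is that the fingertips pressed the lid with about 43 N in the last push, and I couldn't tell whether fingertip contact counts towards the 40 N limit.

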